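# Pack three bracket plates in a tray and close its end bar

### The job

Pack the three aluminium bracket plates flat in the steel tray, ribs up, turned and ordered so that they fit together like a puzzle, and then push the tray's sliding end bar fully home so that they are closed up in the short pocket. Leave the bar where it is and do not disturb the other things on the bench.

Things in the scene. Friction and masses are not known exactly. Their poses are not given: they have to be found in the camera images.
- tray: Dark steel tray bolted to the bench. Origin at bench level at its middle; x along it, roughly away from the robot, y across, z up. Floor top at 4 mm. Walls 8 mm thick, tops at 14 mm; inner faces at y = -97 and +97 mm and at the far end x = +90 mm. The -x end is open, closed by the sliding end bar; floor and side walls end at x = -102 mm.
- end_bar (a joint): Travel of the grey end bar along the tray's +x, m: 0 out, 0.048 fully home at its stop; starts at 0 to 0.012. It only slides, with about 2.5 N of friction, and stays where left. Its inner face is at tray x = -72 mm + travel; when home the pocket is 114 mm long (x) by 194 mm wide (y).
- bar_face (a point): Point on the flat outer (-x) face of the bar's upright push lug, mid-width, 45 mm above the bench, at tray x = -88 mm + travel; axes as the tray's. Lug 60 mm wide (y), 10 mm thick, top at 60 mm. Bar 190 mm wide, 16 mm thick, top at 17.5 mm beside the lug.
- vee_rib (a point): Plain aluminium V-plate (equal-armed corner), 10 mm thick, about 0.2 kg, arms 36 mm wide, 108 mm long outside. Upright rib on its corner square: 34 mm long (x), 10 mm thick (y), top 55 mm above the underside. Seen from the rib the plate covers x -18..18, y -18..90 and x -18..90, y -18..18 mm. Point: middle of the rib, 36 mm above the underside; z up.
- tab_a_rib (a point): Plain aluminium plate, 10 mm thick, about 0.2 kg: a 72 mm square with a 36 mm square tab. Upright rib mid-square: 44 mm long (y), 10 mm thick (x), top 55 mm above the underside. Seen from the rib the plate covers x -36..36, y -36..36 and the tab x 0..36, y 36..72 mm. Point: middle of the rib, 36 mm above the underside; z up.
- tab_b_rib (a point): Plain aluminium plate, outline the mirror image of the other tab plate, 10 mm thick, about 0.2 kg. Upright rib mid-square: 44 mm long (x), 10 mm thick (y), top 55 mm above the underside. Seen from the rib the plate covers x -36..36, y -36..36 and the tab x 36..72, y 0..36 mm. Point: middle of the rib, 36 mm above the underside; z up.
- chuck: Bystander: steel drill chuck standing on end, 42 mm across, 60 mm high. Origin under its centre.
- tape_roll: Bystander: cardboard-coloured roll lying flat, 60 mm across, 24 mm high. Origin under its centre.
- steel_slug: Bystander: dark steel cylinder standing up, 32 mm across, 45 mm high. Origin under its centre.
- screw_jar: Bystander: jar with black cap, 60 mm across, 85 mm high. Origin under its centre.
- drill_carton: Bystander: cardboard carton 110 x 70 x 50 mm high. Origin under its centre, x along its length.
- screwdriver: Bystander: screwdriver lying down, 200 mm long along its x, about 30 mm high.
- wrench: Bystander: steel wrench lying flat, 180 mm long along its x.
Things that resemble listed ones, but are neither listed nor needed, are in the scene too. Leave any red or yellow look-alike of the part that bears tab_a_rib alone.

How it is judged (in metres and radians):
On the way, in this order (a step that is already met when the one before it is completed fails the run):
1. all three plates lie flat on the tray's floor, let go, before the bar is home (x of vee_rib in the frame of tray between -0.072 and 0.09 m and y of vee_rib in the frame of tray between -0.097 and 0.097 m and z of each of vee_rib, tab_a_rib, tab_b_rib in the frame of tray below 0.044 m and angle between each of vee_rib, tab_a_rib, tab_b_rib's own z axis and vertical below 0.08 rad and x of tab_a_rib in the frame of tray between -0.072 and 0.09 m and y of tab_a_rib in the frame of tray between -0.097 and 0.097 m and x of tab_b_rib in the frame of tray between -0.072 and 0.09 m and y of tab_b_rib in the frame of tray between -0.097 and 0.097 m and linear speed of each of vee, tab_a, tab_b below 0.01 m/s and contact force between the fingers and anything else below 0.5 N), for 0.2 s.
2. the end bar is pushed home (value of joint end_bar above 0.043 m), for 0.2 s.
At the end, for the whole second after the job is handed in: The end bar is home (travel over 43 of 48 mm) and each plate lies between the bar and the far wall, inside the side walls, flat on the tray floor (rib point under 44 mm above the bench, where 40 mm is flat; tilt under 0.08 rad), at rest (x of vee_rib in the frame of tray between -0.024 and 0.09 m and y of vee_rib in the frame of tray between -0.097 and 0.097 m and z of each of vee_rib, tab_a_rib, tab_b_rib in the frame of tray below 0.044 m and angle between each of vee_rib, tab_a_rib, tab_b_rib's own z axis and vertical below 0.08 rad and x of tab_a_rib in the frame of tray between -0.024 and 0.09 m and y of tab_a_rib in the frame of tray between -0.097 and 0.097 m and x of tab_b_rib in the frame of tray between -0.024 and 0.09 m and y of tab_b_rib in the frame of tray between -0.097 and 0.097 m and linear speed of each of vee, tab_a, tab_b below 0.01 m/s and value of joint end_bar above 0.043 m); the robot touches nothing.
It fails at once if a bystander (chuck, roll, slug, jar, carton, screwdriver, wrench) is shifted more than 25 mm (distance of any of chuck, tape_roll, steel_slug, screw_jar, drill_carton, screwdriver, wrench from where it was at the start of the episode above 0.025 m).
It fails at once if the chuck, roll, slug, jar or carton is tipped over (angle between any of chuck, tape_roll, steel_slug, screw_jar, drill_carton's own z axis and vertical above 0.5 rad).
It also fails if it takes over 72 s, if anything falls off the work surface, if the arm or the gripper's body presses on something with over 40 N, if the wrist force passes 120 N, or if a joint passes its speed limit or range.

### The arm

A 6-joint arm with a two-finger parallel gripper is mounted at the origin on the work surface. World frame = base frame: x ahead of the robot, y to its left, z up, the work surface at z = 0. Lengths are in mm, angles in degrees, forces in N, time in s.
With the tool pointing down it reaches from about 350 to 850 mm from the base axis. Payload 8.1 kg.
Tool frame: the origin (TCP) lies at the very end of the fingers, on their centre line; the grasp point (between the pads) lies 19 mm behind it; z points along the fingers, y is the direction in which the jaws open and shut (so a half turn about z gives the same grasp; the last joint's range is limited). The gripper opens to 85 mm and grips with 20 to 120 N. Pads are 22 mm wide; open, the fingers measure 114 mm over their backs; the gripper's body (76 mm by 85 mm) begins 54 mm behind the grasp point. The pads swing forward as they close: fully open they stand 13 mm farther back than shut.
Start: joints at [-68.262, 7.471, 85.268, -0, 87.261, -4.893], TCP at [268.966, -536.342, 231.292] pointing down, gripper open.
Joint ranges: [-169.43, 169.43], [-51.17, 129.36], [1.28, 143.12], [-76.62, 256.62], [0, 156.53], [-152.29, 152.29]. Speed limits (degrees/s): [136.94, 136.94, 159.86, 180, 180, 180].

### API

Orientations are given as [roll, pitch, yaw] about the fixed x, y, z axes, in that order (R = Rz(yaw) Ry(pitch) Rx(roll)).
In Python, from bench import r gives the robot as it stands.
- The arm moves only by the shell command python3 -m crank 'ROWS' [OPENING] [FORCE]. ROWS is JSON, a list that holds one entry, the list of rows, each a list of 6 numbers: the shift along the tool's x, y, z in m, then the turn, a rotation vector about the tool's x, y, z in rad. A call has 1 to 10 rows; each row is the pose to reach, as a shift and turn from the pose measured when the call began, along the tool's axes at that moment; what a row does not reach only later rows make up. A row lasts 1/8 s, in which the tool goes at most 62.5 mm and 10.7 degrees, less where a joint would pass 70% of its speed; a pose out of reach is approached as far as the arm can. A call with a gripper value outside its range is refused whole. OPENING is the closure, from 0 (fully open) to 1 (shut), set as the call begins (- or left out, the last holds). The fingers move at their own pace and stop on an object; FORCE is the grip in N (left out, the last holds). Time passes only in rows, so rows that repeat a pose let the fingers close. It gives the time, the measured TCP pose, the force and the opening at its end, in the units of the state.
- r.sense(): the state, without advancing time (a new reading comes with each control period).
- r.snapshot(name): name is "side" or "top"; returns (picture, depth): 480x640x3 uint8, blue, green, red; 480x640 float32, mm along the optical axis (not along the pixel's ray), 0 where there is no reading.
- r.get_calibration(name): a dict with "mtx" (3x3 intrinsics, pixels), "cam_to_world" (4x4, takes a point from camera to world coordinates). Camera axes: x right, y down, z forward; pixel columns grow to the right and rows downward; lengths in mm; the calibration is good to about 2 mm. A picture is of the moment at which its call begins. get_calibration takes no time and is no camera call.
- r.hand_in(): hands the job in, once; it reports no verdict.
Trained networks look in the newest picture that a camera, given by its name, has taken for a name from the list of things; names that differ only in an ending like _2 or _b are one class to them, and where a whole thing is asked for, a point or a joint stands for the part that bears it (a point fixed in the world has none). Each returns a list of dicts, best first, with "conf" (0 to 1); they miss things now and then, are a little off and sometimes report something else, mostly with a low value. They report only what shows in the picture. A call takes as long as a camera call. They do not tell look-alikes from the thing itself.
- r.look_for(thing, camera): "extent" ([left, top, right, bottom] in pixels, round what is visible of it).
- r.landmark_of(thing, camera): "pixel" ([column, row] in pixels: a listed point, or the origin of a listed thing).
The state is a dict: "time": time; "joint_pos": joint angles; "qd": joint speeds; "joint_efforts": joint torques, N m; "tool_pos": TCP position; "tcp_rot": TCP orientation; "ft_force": force on the tool from outside, world axes, zero at the start; "wrist_torque": the same for the moment, N m; "finger_gap": finger opening in mm.
Only numpy, scipy, OpenCV 4.12 (cv2) and the standard library are available. Lean on these libraries where they do the work, as an engineer would, in place of code of your own. Each camera call takes 0.05 s, during which the arm holds its last target.

## Working session

There is one attempt and no reset: what is moved stays moved. The work goes in short steps, Python scripts to look and compute and a shell command to move; the robot and the scene stay as the last step left them, time stands still between calls to the robot, and variables do not carry over. Pictures are saved under pics/ and viewed, and the job is handed in when it is done.

```bash
ls; mkdir -p pics; python3 - <<'E'
from bench import r
import cv2
print(r.sense())
for n in("top","side"):
    p,d=r.snapshot(n); cv2.imwrite(f"pics/{n}0.png",p)
    c=r.get_calibration(n); print(c)
E
```

```text
pics
{'time': 0.0, 'joint_pos': array([-6.82609914e+01,  7.51520978e+00,  8.53323922e+01, -3.03138147e-04,
        8.72578921e+01, -4.89473514e+00]), 'qd': array([ 0.00057596, -0.0459788 ,  0.02382943, -0.09870305,  0.04654644,
       -0.03635555]), 'joint_efforts': array([-2.73821410e-03, -5.69399822e+01, -5.00557530e+01, -8.07604338e-04,
        1.48980855e-02, -3.53140672e-05]), 'tool_pos': array([ 268.7692705 , -535.81968892,  230.21350231]), 'tcp_rot': array([-1.79894865e+02, -8.69965583e-03,  2.66337505e+01]), 'ft_force': array([-0.11669026,  0.43601712, -0.73461525]), 'wrist_torque': array([ 0.03630077,  0.00730353, -0.03135413]), 'finger_gap': 85.7172836513769}
{'mtx': array([[451.33094376,   0.        , 319.87514136],
       [  0.        , 451.33094376, 239.72679451],
       [  0.        ,   0.        ,   1.        ]]), 'cam_to_world': array([[-7.51625752e-03, -9.90284346e-01,  1.38853955e-01,
         4.16965701e+02],
       [-9.99850932e-01,  9.60102995e-03,  1.43504200e-02,
        -4.54523813e+01],
       [-1.55441373e-02, -1.38725395e-01, -9.90208889e-01,
         1.07332187e+03],
       [ 0.00000000e+00,  0.00000000e+00,  0.00000000e+00,
         1.00000000e+00]])}
{'mtx': array([[444.82229667,   0.        , 319.46081805],
       [  0.        , 444.82229667, 246.59864185],
       [  0.        ,   0.        ,   1.        ]]), 'cam_to_world': array([[-9.82631629e-01, -1.27017468e-01,  1.35283570e-01,
         3.84336098e+02],
       [-1.85432961e-01,  6.99805362e-01, -6.89845687e-01,
         7.44462117e+02],
       [-7.04971500e-03, -7.02950224e-01, -7.11204108e-01,
         8.73945747e+02],
       [ 0.00000000e+00,  0.00000000e+00,  0.00000000e+00,
         1.00000000e+00]])}
```

View pics/top0.png

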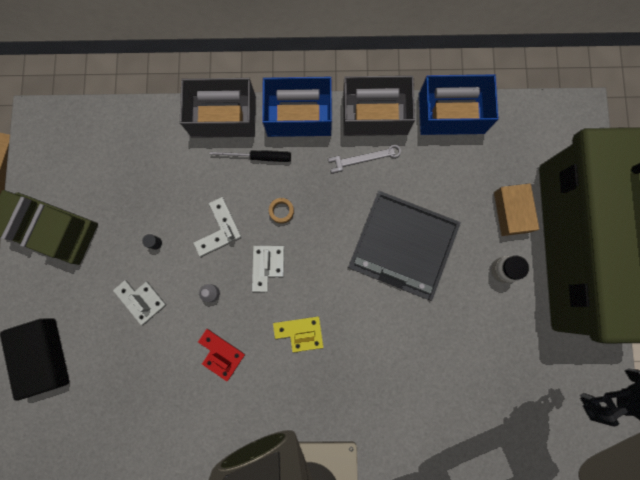

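View pics/side0.png

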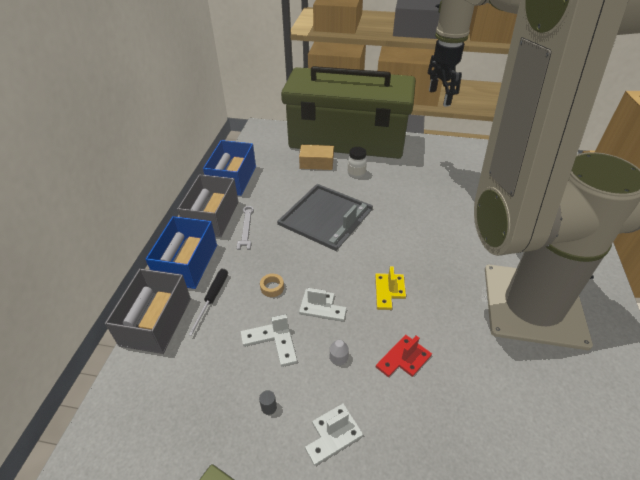

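```bash
python3 - <<'E'
from bench import r
import cv2,numpy as np
p=cv2.imread("pics/top0.png"); 
a=cv2.resize(p[180:390,100:340],None,fx=3.3,fy=2.8*3.3/3.3*3.3/2.8 if 0 else 2.85,interpolation=cv2.INTER_CUBIC)
a=cv2.resize(p[185:340,100:300],None,fx=3.8,fy=3.8,interpolation=cv2.INTER_CUBIC); cv2.imwrite("pics/crop_parts.png",a)
a=cv2.resize(p[180:310,340:470],None,fx=4.5,fy=4.5,interpolation=cv2.INTER_CUBIC); cv2.imwrite("pics/crop_tray.png",a)
for c in("top","side"):
  for t in("vee_rib","tab_a_rib","tab_b_rib","tray","bar_face","chuck","steel_slug"):
    print(c,t,[(round(x['conf'],2),np.round(x['pixel'],1).tolist()) for x in r.landmark_of(t,c)])
E
```

```text
top vee_rib [(0.65, [228.1, 231.2])]
top tab_a_rib [(0.98, [303.8, 332.8]), (0.85, [266.0, 258.0]), (0.74, [219.2, 357.3])]
top tab_b_rib [(0.84, [138.8, 300.7])]
top tray [(0.76, [404.0, 245.3])]
top bar_face [(0.89, [394.9, 277.4]), (0.54, [226.7, 231.7])]
top chuck [(0.78, [210.1, 292.8])]
top steel_slug [(0.51, [154.8, 242.2])]
side vee_rib [(0.57, [282.3, 318.6])]
side tab_a_rib [(0.91, [393.1, 276.8]), (0.75, [413.6, 344.0]), (0.65, [314.7, 297.9])]
side tab_b_rib [(0.9, [339.0, 422.3])]
side tray [(0.75, [325.6, 213.4])]
side bar_face [(0.76, [350.9, 218.9])]
side chuck [(0.82, [338.6, 358.0])]
side steel_slug [(0.87, [273.4, 408.2])]
```

View pics/crop_parts.png

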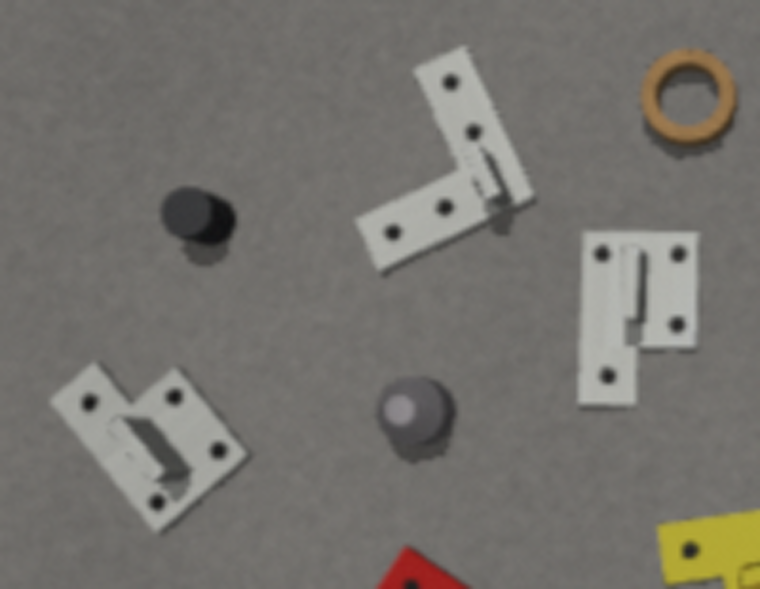

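View pics/crop_tray.png

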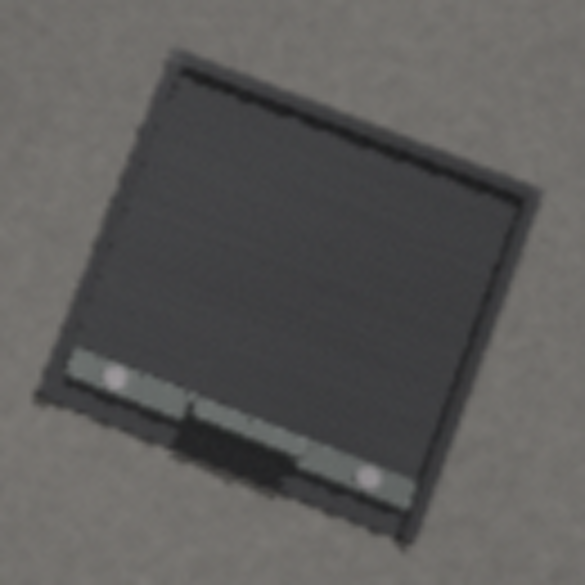

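```bash
cat > h.py <<'E'
import cv2,numpy as np
from bench import r
def K(c):
    q=r.get_calibration(c); return q['mtx'],q['cam_to_world']
def proj(c,P):
    m,T=K(c); P=np.atleast_2d(P).astype(float); q=(P-T[:3,3])@T[:3,:3]; u=q@m.T
    return u[:,:2]/u[:,2:]
def ray(c,px):
    m,T=K(c); d=np.linalg.solve(m,np.array([px[0],px[1],1.])); return T[:3,3],T[:3,:3]@d
def atz(c,px,z):
    o,d=ray(c,px); return o+d*(z-o[2])/d[2]
def tri(p1,p2):
    A=np.zeros((3,3));b=np.zeros(3)
    L=[ray("top",p1),ray("side",p2)]
    for o,d in L:
        d=d/np.linalg.norm(d);M=np.eye(3)-np.outer(d,d);A+=M;b+=M@o
    X=np.linalg.solve(A,b)
    return X,[np.linalg.norm(np.cross(X-o,d/np.linalg.norm(d))) for o,d in L]
def cloud(c,d):
    m,T=K(c); v,u=np.mgrid[:480,:640]
    q=np.stack([(u-m[0,2])/m[0,0]*d,(v-m[1,2])/m[1,1]*d,d],-1)
    return q@T[:3,:3].T+T[:3,3]
E
python3 - <<'E'
from h import *
for n,a,b in [("vee",(228.1,231.2),(282.3,318.6)),("a",(266,258),(314.7,297.9)),("b",(138.8,300.7),(339,422.3)),("tray",(404,245.3),(325.6,213.4)),("bar",(394.9,277.4),(350.9,218.9)),("chuck",(210.1,292.8),(338.6,358)),("slug",(154.8,242.2),(273.4,408.2))]:
    X,e=tri(a,b); print(n,X.round(1),np.round(e,1))
for c in("top","side"):
    p,d=r.snapshot(c); np.save(f"{c}_d.npy",d); C=cloud(c,d)
    z=C[...,2]; print(c,(d==0).mean())
    for nm,px in [("table",(330,200) if c=="top" else (250,200))]:
        w=z[px[1]-5:px[1]+5,px[0]-5:px[0]+5]; print(w.mean(),w.std())
    im=cv2.applyColorMap((np.clip(z+5,0,70)/70*255).astype(np.uint8),cv2.COLORMAP_JET)
    cv2.imwrite(f"pics/z_{c}.png",im)
E
```

```text
vee [582.4 181.3  46.5] [0.5 0.5]
a [523.1  95.7  27.5] [1.3 1.3]
b [422.7 386.5  33.8] [2.7 2.7]
tray [ 553.1 -228.5   12.9] [2.7 2.7]
bar [ 476.1 -202.8   26.4] [1.8 1.8]
chuck [443.7 231.    1.9] [0.8 0.8]
slug [5.611e+02 3.679e+02 5.000e-01] [4.1 4.1]
top 0.004231770833333333
-1.3626150236546095 2.1173186914901723
side 0.004176432291666666
10.023755597991554 86.8400405764511
```

View pics/z_top.png

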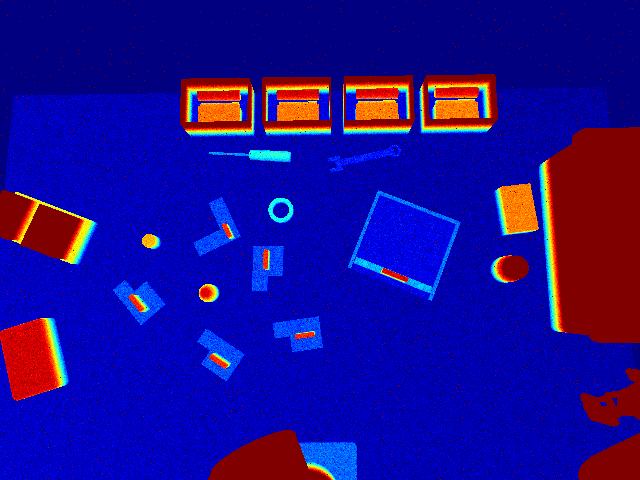

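```bash
cat > fit.py <<'E'
from h import *
from scipy.optimize import minimize
# boxes: (x0,x1,y0,y1,z0,z1)
M={'vee':[(-18,18,-18,90,0,10),(-18,90,-18,18,0,10),(-17,17,-5,5,0,55)],
'tab_a':[(-36,36,-36,36,0,10),(0,36,36,72,0,10),(-5,5,-22,22,0,55)],
'tab_b':[(-36,36,-36,36,0,10),(36,72,0,36,0,10),(-22,22,-5,5,0,55)],
'tray':[(-102,98,-105,105,0,4),(-102,98,97,105,0,14),(-102,98,-105,-97,0,14),(90,98,-105,105,0,14)]}
def bar(t): return [(-88+t,-72+t,-95,95,4,17.5),(-88+t,-78+t,-30,30,4,60)]
def render(c,u,v,boxes,x,y,yaw,z0=0.):
    m,T=K(c); d=np.stack([(u-m[0,2])/m[0,0],(v-m[1,2])/m[1,1],np.ones_like(u)],-1)@T[:3,:3].T
    o=T[:3,3]; a=np.radians(yaw); R=np.array([[np.cos(a),np.sin(a),0],[-np.sin(a),np.cos(a),0],[0,0,1]])
    t=(-o[2])/d[:,2]
    ol=R@(o-[x,y,z0]); dl=d@R.T
    for b in boxes:
        lo=(np.array(b[0::2])-ol)/dl; hi=(np.array(b[1::2])-ol)/dl
        n=np.minimum(lo,hi).max(1); f=np.maximum(lo,hi).min(1)
        t=np.where((n<f)&(n<t),n,t)
    return t
def fit(c,D,name,x,y,yaw,rad,travel=None,free_off=True,z0=0.):
    px=proj(c,[[x,y,0]])[0]
    v,u=np.mgrid[:480,:640]; P=cloud(c,D)
    s=(np.hypot(P[...,0]-x,P[...,1]-y)<rad)&(D>0)&(P[...,2]<75)
    u=u[s].astype(float);v=v[s].astype(float);d=D[s]
    def f(p):
        bx=M[name]+(bar(p[4]) if travel is not None else [])
        e=render(c,u,v,bx,p[0],p[1],p[2],z0)-d+p[3]
        return np.mean(e*e/(1+e*e/36))
    p0=[x,y,yaw,0]+([travel] if travel is not None else [])
    best=None
    st=np.array([8,8,8,2]+([6] if travel is not None else []),float)
    p=np.array(p0,float)
    for k in range(4):
        sim=np.vstack([p]+[p+np.eye(len(p))[i]*st[i]*(1 if k%2 else -1) for i in range(len(p))])
        q=minimize(f,p,method='Nelder-Mead',options=dict(initial_simplex=sim,maxiter=600,xatol=.02,fatol=1e-4)); p=q.x; st*=.6
    return p,q.fun
E
python3 - <<'E'
from fit import *
D={c:np.load(c+"_d.npy") for c in("top","side")}
for n,x,y,yaws,rad,t in [("vee",582,181,[0,90,180,270],115,None),("tab_a",523,96,[180],85,None),("tab_b",423,387,[0,45,90,-45],85,None),("tray",553,-228,[-20],160,6)]:
  for c in D:
    rs=[]
    for yw in yaws:
        rs.append(fit(c,D[c],n,x,y,yw,rad,t))
    rs.sort(key=lambda q:q[1]); print(n,c,rs[0][0].round(2),[round(q[1],2) for q in rs],flush=True)
E
```

```text
vee top [585.84 184.76  25.59   1.25] [np.float64(5.2), np.float64(8.61), np.float64(8.62), np.float64(8.94)]Traceback (most recent call last):
  File "<stdin>", line 7, in <module>
  File "fit.py", line 34, in fit
    q=minimize(f,p,method='Nelder-Mead',options=dict(initial_simplex=sim,maxiter=600,xatol=.02,fatol=1e-4)); p=q.x; st*=.6
    res = _minimize_neldermead(fun, x0, args, callback, bounds=bounds,
                               **options)
    fsim[j] = func(sim[j])
              ~~~~^^^^^^^^
    fx = function(np.copy(x), *(wrapper_args + args))
  File "fit.py", line 26, in f
    e=render(c,u,v,bx,p[0],p[1],p[2],z0)-d+p[3]
      ~~~~~~^^^^^^^^^^^^^^^^^^^^^^^^^^^^
  File "fit.py", line 10, in render
    m,T=K(c); d=np.stack([(u-m[0,2])/m[0,0],(v-m[1,2])/m[1,1],np.ones_like(u)],-1)@T[:3,:3].T
        ~^^^
  File "h.py", line 4, in K
    q=r.get_calibration(c); return q['mtx'],q['cam_to_world']
ValueError: time passes only in moves, steps and waits
```

```bash
python3 - <<'E'
s=open('h.py').read()
s=s.replace("def K(c):\n","import functools\n@functools.lru_cache(None)\ndef K(c):\n"); open('h.py','w').write(s)
E
python3 - <<'E'
from fit import *
print(r.sense()['time'])
D={c:np.load(c+"_d.npy") for c in("top","side")}
for n,x,y,yaws,rad,t in [("vee",584,183,[25],115,None),("tab_a",523,96,[180],85,None),("tab_b",423,387,[0,45,90,-45],85,None),("tray",553,-228,[-20],160,6)]:
  for c in D:
    rs=[]
    for yw in yaws:
        rs.append(fit(c,D[c],n,x,y,yw,rad,t))
    rs.sort(key=lambda q:q[1]); print(n,c,rs[0][0].round(2),[round(q[1],2) for q in rs],flush=True)
E
```

```text
0.9
vee top [585.84 184.76  25.59   1.27] [np.float64(4.99)]
vee side [588.77 184.1   25.63  -1.41] [np.float64(5.85)]
tab_a top [516.45  94.53 179.07   1.37] [np.float64(7.35)]
tab_a side [521.    94.15 179.75  -1.49] [np.float64(8.86)]
tab_b top [421.07 386.7   40.91   0.8 ] [np.float64(2.94), np.float64(2.94), np.float64(2.94), np.float64(7.76)]
tab_b side [423.29 386.43  40.79  -0.97] [np.float64(1.94), np.float64(1.94), np.float64(1.94), np.float64(6.9)]
tray top [ 555.15 -229.55  -22.44    1.9     0.61] [np.float64(3.18)]
tray side [ 5.5865e+02 -2.3176e+02 -2.2330e+01 -2.1500e+00 -1.5000e-01] [np.float64(4.93)]
```

```bash
cat > ov.py <<'E'
from fit import *
def draw(c,im,boxes,x,y,yaw,z0=0,col=(0,0,255)):
    a=np.radians(yaw)
    for b in boxes:
        for z in (b[5],):
            P=np.array([[b[0],b[2]],[b[1],b[2]],[b[1],b[3]],[b[0],b[3]]])
            W=np.c_[x+P[:,0]*np.cos(a)-P[:,1]*np.sin(a),y+P[:,0]*np.sin(a)+P[:,1]*np.cos(a),np.full(4,z+z0)]
            cv2.polylines(im,[(proj(c,W)*16).round().astype(int)],True,col,1,cv2.LINE_AA,4)
E
python3 - <<'E'
from ov import *
D={c:np.load(c+"_d.npy") for c in("top","side")}
for c in D: print(c,fit(c,D[c],"tab_a",519,94,180,78))
pose={'vee':(587.3,184.4,25.6),'tab_a':(518.7,94.3,179.4),'tab_b':(422.2,386.6,40.85),'tray':(556.9,-230.6,-22.4)}
for c,(y0,y1,x0,x1) in {"top":(180,340,100,470),"side":(170,480,220,420)}.items():
    im=cv2.imread(f"pics/{c}0.png"); s=2 if c=="top" else 1.9
    S=2.1 if c=="top" else 1.9
    big=cv2.resize(im,None,fx=1,fy=1)
    for n,p in pose.items(): draw(c,big,M[n]+(bar(0.2) if n=='tray' else []),*p)
    cv2.imwrite(f"pics/ov_{c}.png",cv2.resize(big[y0:y1,x0:x1],None,fx=S,fy=S,interpolation=cv2.INTER_CUBIC))
E
```

```text
top (array([516.44681813,  94.53834504, 179.09006515,   1.40462403]), np.float64(8.119975344427747))
side (array([520.6266122 ,  93.67157921, 178.99308075,  -1.52543861]), np.float64(9.751216703384463))
```

View pics/ov_top.png

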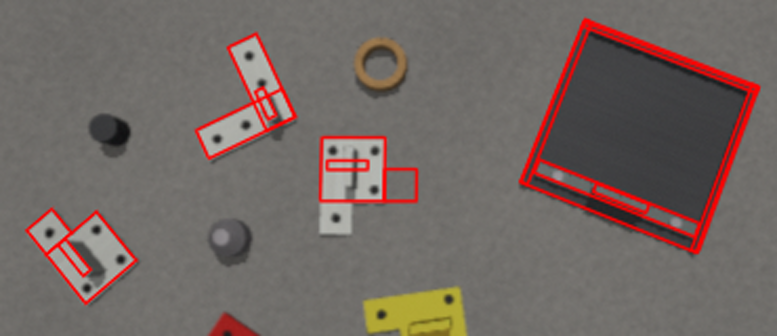

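View pics/ov_side.png

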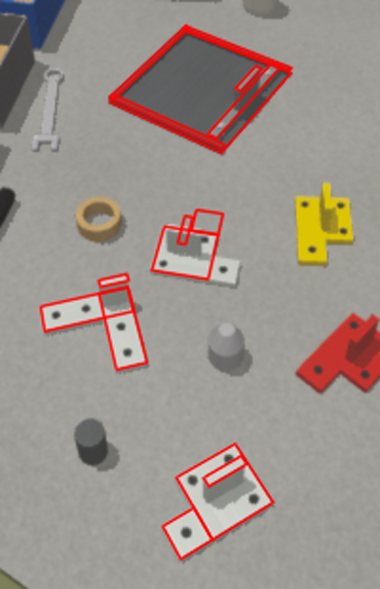

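```bash
python3 - <<'E'
from ov import *
D={c:np.load(c+"_d.npy") for c in("top","side")}
for c in D: print(c,fit(c,D[c],"tab_a",521,94,90,80))
for c in D: print(c,fit(c,D[c],"vee",586,184,205,115)[1])
E
```

```text
top (array([517.96883872,  94.38792121,  88.85140878,   1.40858968]), np.float64(3.159833968146998))
side (array([520.53711745,  93.60032185,  89.15210571,  -1.46730056]), np.float64(3.146132850623383))
top 9.148789346801776
side 11.232097772805824
```

```bash
cat > go.py <<'E'
import sys,numpy as np
from scipy.spatial.transform import Rotation as Ro
from bench import r
def go(x,y,z,yaw):
    s=r.sense(); R=Ro.from_euler('xyz',s['tcp_rot'],degrees=True)
    T=Ro.from_euler('xyz',[180,0,yaw],degrees=True)
    d=R.inv().apply(np.array([x,y,z])-s['tool_pos'])/1000; w=(R.inv()*T).as_rotvec()
    print('shift',d.round(4),'turn',w.round(3),'rows',np.linalg.norm(d)/.0625,np.degrees(np.linalg.norm(w))/10.7)
    print(s['time'],s['tool_pos'].round(1),s['tcp_rot'].round(2),s['ft_force'].round(1),s['finger_gap'])
def tr(tx,ty,X=556.9,Y=-230.65,A=-22.4):
    a=np.radians(A); return X+tx*np.cos(a)-ty*np.sin(a),Y+tx*np.sin(a)+ty*np.cos(a)
if __name__=="__main__":
    v=list(map(float,sys.argv[2:]))
    if sys.argv[1]=='t': x,y=tr(v[0],v[1]); v[0],v[1]=x,y
    print(np.round(v,1)); go(*v)
E
python3 go.py w 587.3 184.4 110 25.6
```

```text
[587.3 184.4 110.   25.6]
shift [ 0.6076 -0.5016  0.1213] turn [-0.    -0.     0.018] rows 12.75490777613969 0.0962336885373826
0.9 [ 269.  -536.3  231.3] [-180.     -0.     26.63] [-0.1  1.1 -0.2] 85.02461424099698
```

```bash
python3 -m crank '[[[0.6076,-0.5016,0.12,0,0,0.018],[0.6076,-0.5016,0.12,0,0,0.018],[0.6076,-0.5016,0.12,0,0,0.018],[0.6076,-0.5016,0.12,0,0,0.018],[0.6076,-0.5016,0.12,0,0,0.018],[0.6076,-0.5016,0.12,0,0,0.018],[0.6076,-0.5016,0.12,0,0,0.018],[0.6076,-0.5016,0.12,0,0,0.018],[0.6076,-0.5016,0.12,0,0,0.018],[0.6076,-0.5016,0.12,0,0,0.018]]]' 0 40; python3 go.py w 587.3 184.4 110 25.6
```

```text
time: 2.15
tool_pos: [519.4, 30.9, 137.3]
tcp_rot: [180.0, -0.1, 25.6]
ft_force: [0.1, -0.9, -0.5]
finger_gap: 85.6
[587.3 184.4 110.   25.6]
shift [ 0.1276 -0.1091  0.0274] turn [ 0.001 -0.001  0.   ] rows 2.721476943250311 0.006448996257558
2.15 [519.4  30.9 137.3] [ 1.7996e+02 -5.0000e-02  2.5610e+01] [ 0.1 -0.9 -0.5] 85.57006099454395
```

```bash
python3 -m crank '[[[0.1276,-0.109,0.027,0,0,0],[0.1276,-0.109,0.027,0,0,0],[0.1276,-0.109,0.027,0,0,0],[0.1276,-0.109,0.027,0,0,0]]]'; python3 go.py w 587.3 184.4 18 25.6; python3 - <<'E'
from h import *
for c in("top","side"):
    p,d=r.snapshot(c); q=proj(c,[[587.3,184.4,55]])[0].astype(int); cv2.imwrite(f"pics/g1{c}.png",cv2.resize(p[max(q[1]-90,0):q[1]+90,q[0]-110:q[0]+110],None,fx=3,fy=3)); print(q)
E
```

```text
time: 2.65
tool_pos: [587.3, 187.4, 109.0]
tcp_rot: [-180.0, 0.0, 25.8]
ft_force: [0.5, -0.5, 1.0]
finger_gap: 85.7
[587.3 184.4  18.   25.6]
shift [-0.0013  0.0028  0.091 ] turn [-0.     0.     0.004] rows 1.457551044372278 0.0202794583250127
2.65 [587.3 187.4 109. ] [-1.7999e+02  1.0000e-02  2.5820e+01] [ 0.5 -0.5  1. ] 85.68747077612043
[226 228]
[279 317]
```

View pics/g1side.png

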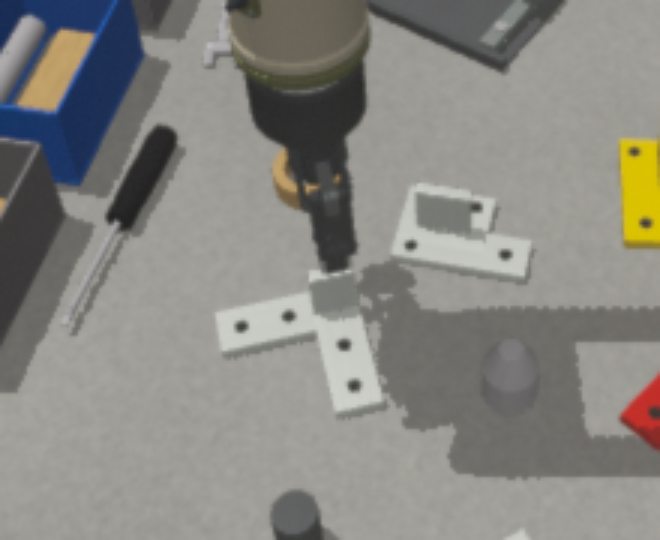

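The side crop shows the fingers at crop (335,260), right above the vee's rib at (333,290). Descending.

```bash
python3 -m crank '[[[-0.001,0.003,0.05,0,0,0],[-0.001,0.003,0.091,0,0,0],[-0.001,0.003,0.091,0,0,0],[-0.001,0.003,0.091,0,0,0]]]'; python3 go.py w 587.3 184.4 18 25.6;  python3 -m crank '[[[0,0,0,0,0,0],[0,0,0,0,0,0],[0,0,0,0,0,0],[0,0,0,0,0,0],[0,0,0,0,0,0],[0,0,0,0,0,0]]]' 1 60;python3 go.py w 587.3 184.4 18 25.6;
```

```text
time: 3.25
tool_pos: [588.6, 180.8, 21.0]
tcp_rot: [179.9, -0.1, 25.6]
ft_force: [0.3, 0.7, 0.7]
finger_gap: 85.4
[587.3 184.4  18.   25.6]
shift [ 0.0004 -0.0039  0.003 ] turn [ 0.001 -0.002  0.   ] rows 0.07803022595831254 0.01325084169991839
3.25 [588.6 180.8  21. ] [ 1.7992e+02 -1.1000e-01  2.5620e+01] [0.3 0.7 0.7] 85.40376878616165
time: 4.0
tool_pos: [588.8, 181.0, 21.4]
tcp_rot: [179.9, -0.1, 25.6]
ft_force: [-1.8, 1.6, 4.2]
finger_gap: 9.2
[587.3 184.4  18.   25.6]
shift [ 0.0001 -0.0037  0.0034] turn [ 0.001 -0.002  0.   ] rows 0.0798347801169968 0.015310344294608235
4.0 [588.8 181.   21.4] [ 1.7992e+02 -1.4000e-01  2.5630e+01] [-1.8  1.6  4.2] 9.215802724560307
```

```bash
python3 -m crank '[[[0,0,-0.05,0,0,0],[0,0,-0.10,0,0,0],[0,0,-0.11,0,0,0]]]'; python3 go.py t -13 -75.5 130 -22.4; python3 - <<'E'
from h import *
for c in("side",):
    p,d=r.snapshot(c); q=proj(c,[[587.3,184.4,55]])[0].astype(int); cv2.imwrite(f"pics/g2{c}.png",cv2.resize(p[max(q[1]-130,0):q[1]+90,q[0]-110:q[0]+110],None,fx=2.5,fy=2.5)); print(q)
E
```

```text
time: 4.38
tool_pos: [590.9, 181.5, 135.6]
tcp_rot: [179.8, -0.5, 25.6]
ft_force: [0.6, -0.1, -2.5]
finger_gap: 8.9
[ 516.1 -295.5  130.   -22.4]
shift [-0.2737  0.3977  0.0044] turn [-0.001 -0.009  0.838] rows 7.725063487165005 4.488471386096383
4.375 [590.9 181.5 135.6] [179.83  -0.5   25.62] [ 0.6 -0.1 -2.5] 8.939789323136345
[279 317]
```

View pics/g2side.png

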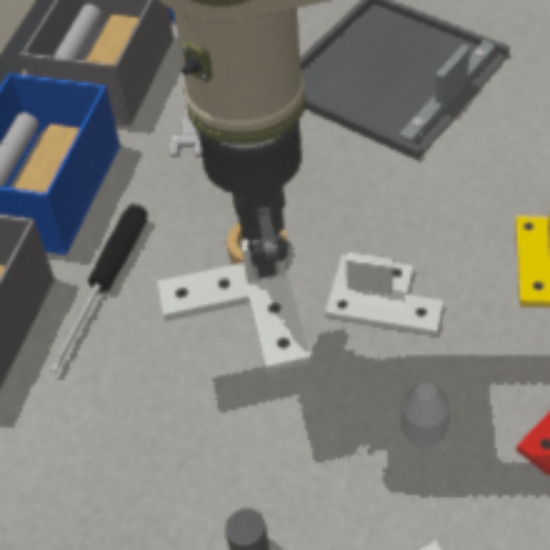

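Vee is held level at crop (265,270), arms intact. Carrying it to the tray.

```bash
python3 -m crank '[[[-0.2737,0.3977,0.004,0,-0.009,0.838],[-0.2737,0.3977,0.004,0,-0.009,0.838],[-0.2737,0.3977,0.004,0,-0.009,0.838],[-0.2737,0.3977,0.004,0,-0.009,0.838],[-0.2737,0.3977,0.004,0,-0.009,0.838],[-0.2737,0.3977,0.004,0,-0.009,0.838],[-0.2737,0.3977,0.004,0,-0.009,0.838],[-0.2737,0.3977,0.004,0,-0.009,0.838],[-0.2737,0.3977,0.004,0,-0.009,0.838],[-0.2737,0.3977,0.004,0,-0.009,0.838]]]'; python3 go.py t -13 -75.5 60 -22.4
```

```text
time: 5.68
tool_pos: [514.4, -294.6, 127.5]
tcp_rot: [-179.9, 0.3, -22.4]
ft_force: [0.1, 1.0, -2.2]
finger_gap: 9.0
[ 516.1 -295.5   60.   -22.4]
shift [0.0023 0.0003 0.0675] turn [-0.001  0.005 -0.   ] rows 1.080354279331894 0.027153299486461415
5.675 [ 514.4 -294.6  127.5] [-179.93    0.28  -22.43] [ 0.1  1.  -2.2] 9.0198210775795
```

```bash
python3 -m crank '[[[0.0023,0,0.05,0,0.005,0],[0.0023,0,0.08,0,0.005,0],[0.0023,0,0.09,0,0.005,0],[0.0023,0,0.09,0,0.005,0]]]'; python3 go.py t -13 -75.5 25.5 -22.4;python3 - <<'E'
from h import *
for c in("side","top"):
    p,d=r.snapshot(c); q=proj(c,[[540,-260,30]])[0].astype(int); cv2.imwrite(f"pics/g3{c}.png",cv2.resize(p[max(q[1]-100,0):q[1]+90,q[0]-90:q[0]+90],None,fx=2.9,fy=2.9)); print(q)
E
```

```text
time: 6.18
tool_pos: [516.1, -294.0, 37.1]
tcp_rot: [-179.9, 0.1, -22.4]
ft_force: [0.6, 0.3, -1.7]
finger_gap: 9.4
[ 516.1 -295.5   25.5  -22.4]
shift [0.0006 0.0014 0.0115] turn [-0.002  0.001  0.001] rows 0.18635223368682505 0.011804779558604216
6.175 [ 516.1 -294.    37.1] [-1.7991e+02  7.0000e-02 -2.2350e+01] [ 0.6  0.3 -1.7] 9.436800190015262
[332 202]
[418 248]
```

View pics/g3side.png

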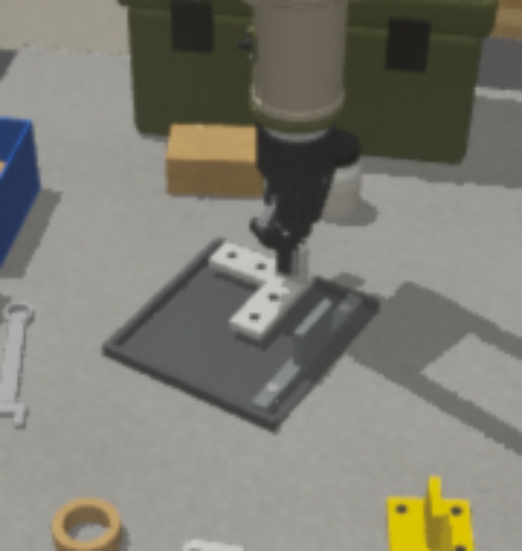

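View pics/g3top.png

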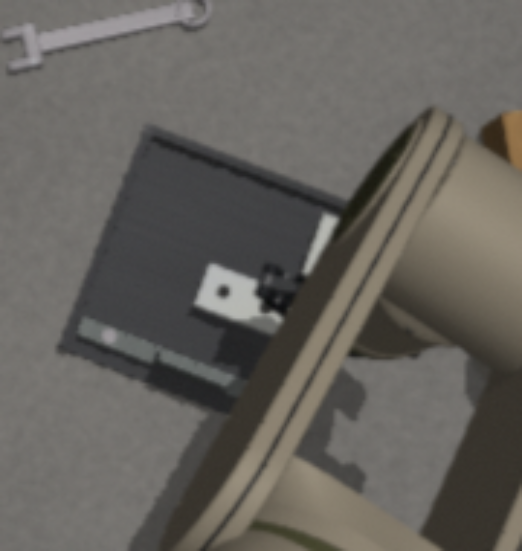

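The vee hovers in the −y/bar corner, one arm along the −y wall and one along the bar. Lowering.

```bash
python3 -m crank '[[[0,0.001,0.009,0,0,0],[0,0.001,0.0115,0,0,0],[0,0.001,0.0115,0,0,0]]]'; python3 go.py t -13 -75.5 25.5 -22.4
```

```text
time: 6.65
tool_pos: [516.8, -296.3, 27.5]
tcp_rot: [-180.0, -0.1, -22.4]
ft_force: [0.7, 0.0, -1.6]
finger_gap: 9.4
[ 516.1 -295.5   25.5  -22.4]
shift [-0.001  -0.0005  0.002 ] turn [-0.001 -0.002  0.   ] rows 0.03628005910137242 0.012153071165951776
6.65 [ 516.8 -296.3   27.5] [-1.7995e+02 -1.2000e-01 -2.2390e+01] [ 0.7  0.  -1.6] 9.35670957020654
```

```bash
python3 -m crank '[[[0,0,0.003,0,0,0],[0,0,0.004,0,0,0]]]'; python3 -m crank '[[[0,0,0,0,0,0],[0,0,0,0,0,0],[0,0,0,0,0,0]]]' 0.6; python3 go.py w 519.25 94 130 179
```

```text
time: 6.9
tool_pos: [517.4, -296.7, 25.3]
tcp_rot: [-180.0, -0.2, -22.4]
ft_force: [-9.5, 4.6, 18.4]
finger_gap: 9.4
time: 7.28
tool_pos: [517.4, -296.8, 25.3]
tcp_rot: [-180.0, -0.2, -22.4]
ft_force: [-0.7, 0.5, -0.0]
finger_gap: 33.8
[519.2  94.  130.  179. ]
shift [-0.1469 -0.3621 -0.105 ] turn [-0.004 -0.     2.768] rows 6.473373883221383 14.82278546065604
7.275 [ 517.4 -296.8   25.3] [-179.97   -0.18  -22.4 ] [-0.7  0.5 -0. ] 33.80222693593348
```

```bash
python3 -m crank '[[[0,0,-0.06,0,0,0],[0,0,-0.105,0,0,0],[-0.05,-0.12,-0.105,0,0,-0.35],[-0.1,-0.24,-0.105,0,0,-0.7],[-0.147,-0.362,-0.105,0,0,-1.1],[-0.147,-0.362,-0.105,0,0,-1.5],[-0.147,-0.362,-0.105,0,0,-1.75],[-0.147,-0.362,-0.105,0,0,-1.75],[-0.147,-0.362,-0.105,0,0,-1.75],[-0.147,-0.362,-0.105,0,0,-1.75]]]' 0; python3 go.py w 519.25 94 110 179; python3 - <<'E'
from ov import *
s=[]
for c in("side","top"):
    p,d=r.snapshot(c); np.save(c+"_d2.npy",d); q=proj(c,[[540,-260,30]])[0].astype(int); cv2.imwrite(f"pics/g4{c}.png",cv2.resize(p[max(q[1]-100,0):q[1]+90,q[0]-90:q[0]+90],None,fx=2.9,fy=2.9))
E
```

```text
time: 8.52
tool_pos: [518.8, 96.0, 129.8]
tcp_rot: [179.8, -0.1, 64.1]
ft_force: [-0.0, -0.6, -0.3]
finger_gap: 85.5
[519.2  94.  110.  179. ]
shift [-0.0016  0.0012  0.0198] turn [ 3.000e-03  2.000e-03 -2.006e+00] rows 0.31911559219041813 10.740514255425763
8.525 [518.8  96.  129.8] [ 1.7984e+02 -5.0000e-02  6.4080e+01] [-0.  -0.6 -0.3] 85.54751801157816
```

View pics/g4top.png

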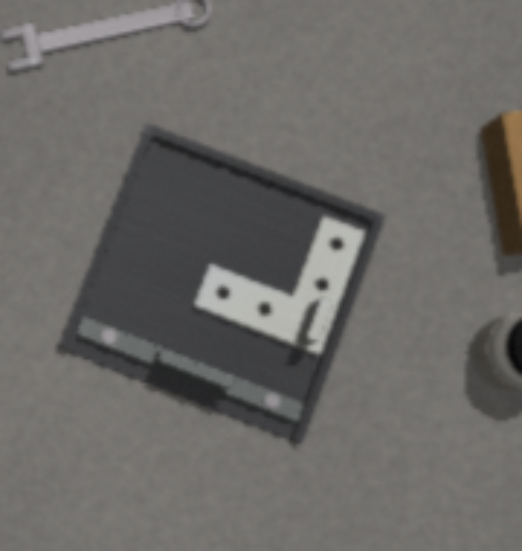

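```bash
cat > rel.py <<'E'
from fit import *
TR={'top':(555.15,-229.55,-22.44,0.6),'side':(558.65,-231.76,-22.33,-0.15)}
OFF={'top':1.9,'side':-2.1}
def multi(c,u,v,trv,parts):
    x,y,A,_=TR[c]; a=np.radians(A)
    t=render(c,u,v,M['tray']+bar(trv),x,y,A)
    for n,(tx,ty,ya) in parts:
        X=x+tx*np.cos(a)-ty*np.sin(a);Y=y+tx*np.sin(a)+ty*np.cos(a)
        t=np.minimum(t,render(c,u,v,M[n],X,Y,A+ya,4.))
    return t
def relfit(c,D,parts,trv):
    v,u=np.mgrid[:480,:640]; P=cloud(c,D); x,y,A,_=TR[c]
    s=(np.hypot(P[...,0]-x,P[...,1]-y)<150)&(D>0)&(P[...,2]<80)
    u=u[s].astype(float);v=v[s].astype(float);d=D[s]
    def f(p):
        pr=[(n,p[2+3*i:5+3*i]) for i,(n,_) in enumerate(parts)]
        e=multi(c,u,v,p[0],pr)-d+p[1]
        return np.mean(e*e/(1+e*e/36))
    p=np.array([trv,OFF[c]]+[q for _,w in parts for q in w],float)
    for k in range(3):
        st=np.array([4,1]+[5,5,4]*len(parts))*(1,.6,.3)[k]*(1 if k%2 else -1)
        sim=np.vstack([p]+[p+np.eye(len(p))[i]*st[i] for i in range(len(p))])
        q=minimize(f,p,method='Nelder-Mead',options=dict(initial_simplex=sim,maxiter=1500,xatol=.02,fatol=1e-4,adaptive=True)); p=q.x
    return p.round(1),q.fun
E
python3 - <<'E'
from rel import *
for c in("top","side"): print(c,relfit(c,np.load(c+"_d2.npy"),[("vee",(-13,-75.5,0))],0.))
E
```

```text
top (array([  0.6,   1.9, -11.2, -75.5,   0.1]), np.float64(3.179279841201472))
side (array([  0. ,  -2. , -12.1, -75.8,  -0.8]), np.float64(4.770001080031938))
```

Vee sits at tray (−11.5, −75.6), as intended. Next tab_a, the white plate at top px (266,258) (red (219,357) and yellow (304,333) are look-alikes).

```bash
python3 -m crank '[[[-0.001,0.001,0,0,0,-0.3],[-0.001,0.001,0,0,0,-0.6],[-0.001,0.001,0,0,0,-1.0],[-0.001,0.001,0,0,0,-1.4],[-0.001,0.001,0,0,0,-1.8],[-0.001,0.001,0,0,0,-2.006],[-0.001,0.001,0,0,0,-2.006],[-0.001,0.001,0,0,0,-2.006],[-0.001,0.001,0.01,0,0,-2.006],[-0.001,0.001,0.02,0,0,-2.006]]]' 0; python3 go.py w 519.25 94 110 179; python3 - <<'E'
from h import *
p,d=r.snapshot("side");q=proj("side",[[519,94,40]])[0].astype(int);cv2.imwrite("pics/g5.png",cv2.resize(p[q[1]-110:q[1]+80,q[0]-100:q[0]+100],None,fx=2.9,fy=2.9))
E
```

```text
time: 9.88
tool_pos: [519.6, 92.7, 109.7]
tcp_rot: [-180.0, 0.2, 171.0]
ft_force: [0.3, -0.2, 0.1]
finger_gap: 85.5
[519.2  94.  110.  179. ]
shift [ 0.0006  0.0012 -0.0003] turn [-0.     0.003 -0.14 ] rows 0.021940076198398082 0.7505280907240165
9.875 [519.6  92.7 109.7] [-179.99    0.19  170.97] [ 0.3 -0.2  0.1] 85.52673099182229
```

View pics/g5.png

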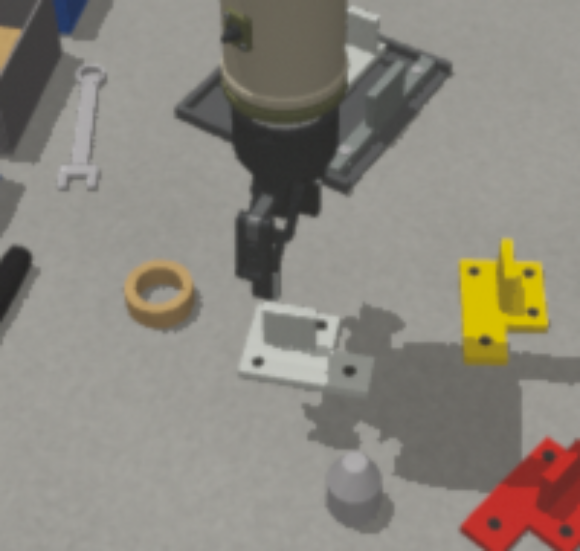

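```bash
python3 -m crank '[[[0.0006,0.001,0,0,0,-0.14],[0.0006,0.001,0.05,0,0,-0.14],[0.0006,0.001,0.092,0,0,-0.14],[0.0006,0.001,0.092,0,0,-0.14],[0.0006,0.001,0.092,0,0,-0.14]]]'; python3 go.py w 519.25 94 18 179;  python3 -m crank '[[[0,0,0,0,0,0],[0,0,0,0,0,0],[0,0,0,0,0,0],[0,0,0,0,0,0],[0,0,0,0,0,0],[0,0,0,0,0,0]]]' 1 60;python3 go.py w 519.25 94 18 179
```

```text
time: 10.55
tool_pos: [519.3, 93.6, 17.6]
tcp_rot: [-180.0, 0.1, 179.4]
ft_force: [-0.2, -0.2, 0.7]
finger_gap: 85.4
[519.2  94.   18.  179. ]
shift [ 0.      0.0004 -0.0004] turn [-0.001  0.002  0.007] rows 0.009692150540069238 0.038538099394049716
10.55 [519.3  93.6  17.6] [-1.7996e+02  1.4000e-01  1.7938e+02] [-0.2 -0.2  0.7] 85.3741555922957
time: 11.3
tool_pos: [519.6, 93.5, 17.9]
tcp_rot: [-180.0, 0.2, 179.4]
ft_force: [-0.8, 0.1, 4.4]
finger_gap: 8.9
[519.2  94.   18.  179. ]
shift [ 0.0003  0.0005 -0.0001] turn [-0.001  0.003  0.007] rows 0.008885205302493857 0.03944555730122993
11.3 [519.6  93.5  17.9] [-1.7995e+02  1.7000e-01  1.7938e+02] [-0.8  0.1  4.4] 8.91439215633726
```

```bash
python3 -m crank '[[[0,0,-0.05,0,0,0],[0,0,-0.10,0,0,0],[0,0,-0.112,0,0,0]]]'; python3 go.py t 51 -18 125 67.6; python3 - <<'E'
from h import *
p,d=r.snapshot("side");q=proj("side",[[519,94,40]])[0].astype(int);cv2.imwrite("pics/g6.png",cv2.resize(p[q[1]-110:q[1]+80,q[0]-100:q[0]+100],None,fx=2.9,fy=2.9))
E
```

```text
time: 11.68
tool_pos: [521.3, 93.8, 133.4]
tcp_rot: [-180.0, 0.5, 179.4]
ft_force: [-0.3, -0.3, -4.2]
finger_gap: 9.2
[ 597.2 -266.7  125.    67.6]
shift [-0.0797 -0.3597  0.0092] turn [0.008 0.006 1.951] rows 5.896879296336235 10.447147282088112
11.675 [521.3  93.8 133.4] [-179.98    0.48  179.38] [-0.3 -0.3 -4.2] 9.233639853781657
```

View pics/g6.png

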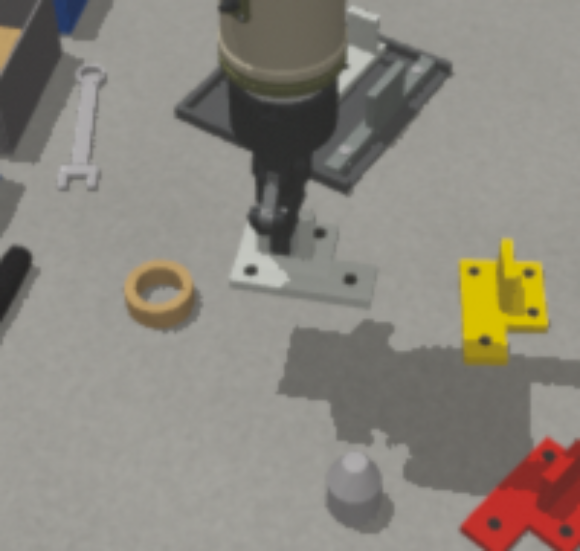

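Tab_a is held level at crop (280,250). Carrying.

```bash
python3 -m crank '[[[-0.01,-0.05,0,0,0,0.18],[-0.02,-0.1,0,0,0,0.36],[-0.03,-0.15,0,0,0,0.54],[-0.045,-0.2,0,0,0,0.72],[-0.055,-0.25,0,0,0,0.9],[-0.065,-0.3,0,0,0,1.08],[-0.0797,-0.3597,0,0,0,1.3],[-0.0797,-0.3597,0,0,0,1.6],[-0.0797,-0.3597,0,0,0,1.95],[-0.0797,-0.3597,0,0,0,1.95]]]'; python3 go.py t 51 -18 125 67.6
```

```text
time: 12.98
tool_pos: [595.1, -266.2, 130.0]
tcp_rot: [179.9, -0.2, 74.1]
ft_force: [0.3, 0.1, -3.0]
finger_gap: 9.7
[ 597.2 -266.7  125.    67.6]
shift [0.     0.0021 0.005 ] turn [ 0.002 -0.003  0.114] rows 0.08727397096553269 0.6120956224961731
12.975 [ 595.1 -266.2  130. ] [ 1.7987e+02 -1.6000e-01  7.4150e+01] [ 0.3  0.1 -3. ] 9.731929323219541
```

```bash
python3 -m crank '[[[0,0.002,0.02,0,0,0.114],[0,0.002,0.07,0,0,0.114],[0,0.002,0.092,0,0,0.114],[0,0.002,0.092,0,0,0.114],[0,0.002,0.092,0,0,0.114]]]'; python3 go.py t 51 -18 22 67.6;python3 - <<'E'
from h import *
for c in("side","top"):
    p,d=r.snapshot(c); q=proj(c,[[540,-260,30]])[0].astype(int); cv2.imwrite(f"pics/g7{c}.png",cv2.resize(p[max(q[1]-100,0):q[1]+90,q[0]-90:q[0]+90],None,fx=2.9,fy=2.9))
E
```

```text
time: 13.6
tool_pos: [598.2, -267.0, 39.4]
tcp_rot: [179.8, -0.2, 67.6]
ft_force: [-0.3, -0.6, -1.5]
finger_gap: 9.3
[ 597.2 -266.7   22.    67.6]
shift [-0.0002 -0.0011  0.0174] turn [ 0.004 -0.003  0.   ] rows 0.2789416800649147 0.02543510468611925
13.6 [ 598.2 -267.    39.4] [ 1.7979e+02 -1.7000e-01  6.7620e+01] [-0.3 -0.6 -1.5] 9.260767199515461
```

View pics/g7side.png

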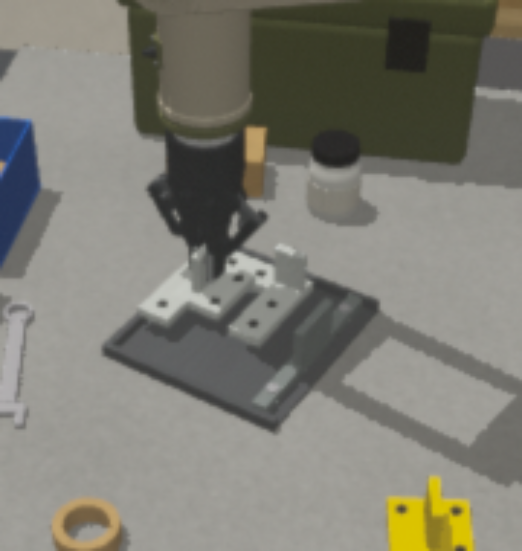

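```bash
python3 -m crank '[[[0,-0.001,0.012,0.003,-0.003,0],[0,-0.001,0.017,0.003,-0.003,0],[0,-0.001,0.019,0.003,-0.003,0]]]'; python3 go.py t 51 -18 22 67.6
```

```text
time: 14.08
tool_pos: [600.4, -268.6, 30.7]
tcp_rot: [179.5, 0.1, 67.7]
ft_force: [-34.4, 15.4, 66.0]
finger_gap: 9.0
[ 597.2 -266.7   22.    67.6]
shift [ 0.0005 -0.0038  0.0087] turn [0.008 0.002 0.001] rows 0.15177361104144374 0.04357559632963959
14.075 [ 600.4 -268.6   30.7] [1.7955e+02 1.0000e-01 6.7650e+01] [-34.4  15.4  66. ] 8.987134169826941
```

```bash
python3 -m crank '[[[0,0,-0.01,0,0,0],[0,0,-0.02,0,0,0],[0,0,-0.02,0,0,0]]]'; python3 go.py t 51 -18 22 67.6;python3 - <<'E'
from h import *
for c in("side","top"):
    p,d=r.snapshot(c); np.save(c+"_d3.npy",d);q=proj(c,[[580,-250,30]])[0].astype(int); cv2.imwrite(f"pics/g8{c}.png",cv2.resize(p[max(q[1]-60,0):q[1]+60,q[0]-70:q[0]+70],None,fx=4.5,fy=4.5,interpolation=cv2.INTER_CUBIC))
E
```

```text
time: 14.45
tool_pos: [600.8, -268.8, 51.3]
tcp_rot: [179.5, 0.1, 67.7]
ft_force: [0.4, 0.0, -2.5]
finger_gap: 9.5
[ 597.2 -266.7   22.    67.6]
shift [ 0.0006 -0.0044  0.0293] turn [0.009 0.002 0.001] rows 0.4739219499462282 0.051232937626155
14.45 [ 600.8 -268.8   51.3] [1.7947e+02 1.1000e-01 6.7650e+01] [ 0.4  0.  -2.5] 9.538922406782762
```

View pics/g8side.png

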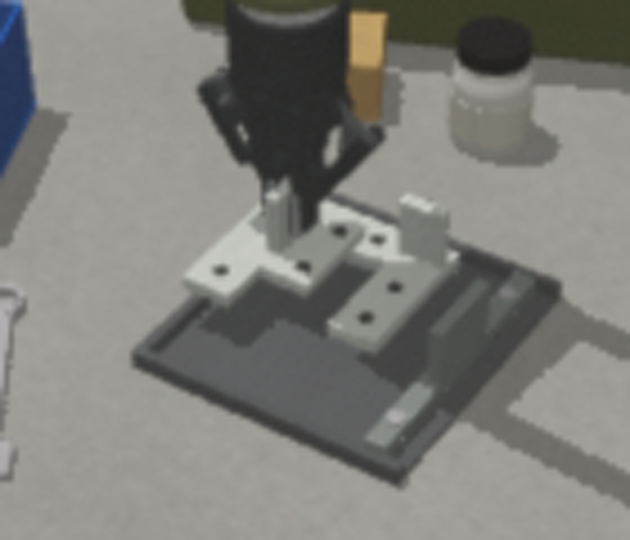

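View pics/g8top.png

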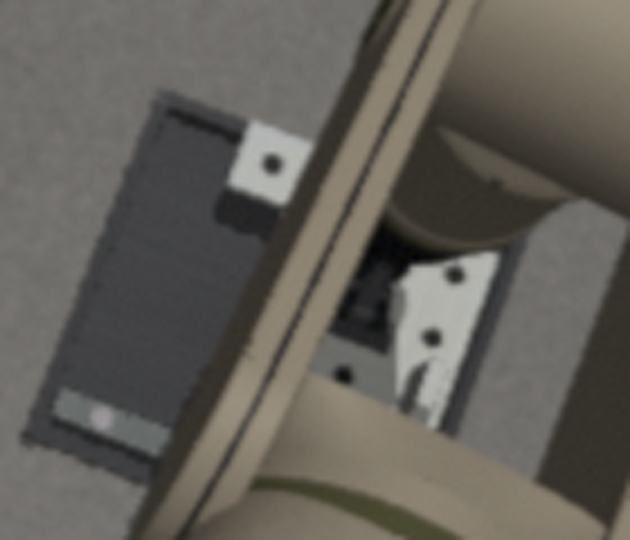

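```bash
python3 - <<'E'
from rel import *
for c in("top","side"):
    D=np.load(c+"_d3.npy"); P=cloud(c,D); x,y,A,_=TR[c]; a=np.radians(A)
    z=P[...,2]+ (OFF[c] if c=="top" else OFF[c]*.71)
    dx=P[...,0]-x;dy=P[...,1]-y; tx=dx*np.cos(a)+dy*np.sin(a); ty=-dx*np.sin(a)+dy*np.cos(a)
    s=(z>38)&(z<50)&(abs(tx)<130)&(abs(ty)<120)
    im=cv2.imread(f"pics/{c}0.png")*0
    # tab region: ty between 20 and 70
    t=s&(ty>22)&(ty<62)&(tx>30); print(c,t.sum(),'tab x',np.percentile(tx[t],[1,3,50,97,99]).round(1),'tab y',np.percentile(ty[t],[50,97,99]).round(1),'z',np.median(z[t]).round(1))
    t=s&(ty<-35)&(ty>-65)&(tx>0);print('sq far side y',t.sum(),np.percentile(ty[t],[1,3]).round(1) if t.sum() else '')
    tt=s&(tx>10)&(tx<40)&(ty<10); print('near edge x',tt.sum(),np.percentile(tx[tt],[1,3]).round(1) if tt.sum() else '')
E
python3 go.py t 51 -18 51 67.6|tail -1
```

```text
top 212 tab x [55.3 55.7 73.2 90.5 91.5] tab y [38.2 53.7 54.4] z 42.7
sq far side y 47 [-53.3 -53.2]
near edge x 33 [19.9 20.2]
side 127 tab x [52.4 53.4 71.5 89.  91.8] tab y [41.4 58.1 58.5] z 43.6
sq far side y 42 [-51.3 -50.8]
near edge x 113 [17.  17.7]
14.55 [ 599.7 -268.2   49.6] [1.7963e+02 9.0000e-02 6.7650e+01] [ 0.1 -0.8 -2.9] 9.160370325969598
```

```bash
python3 go.py t 46 -18 22 67.6
```

```text
[ 592.6 -264.8   22.    67.6]
shift [ 0.0004 -0.0081  0.0275] turn [0.006 0.002 0.001] rows 0.4589914929235146 0.03561734191156558
14.55 [ 599.7 -268.2   49.6] [1.7963e+02 9.0000e-02 6.7650e+01] [ 0.1 -0.8 -2.9] 9.160370325969598
```

```bash
python3 -m crank '[[[0,-0.008,0,0.006,0,0],[0,-0.008,0,0.006,0,0],[0,-0.008,0.008,0.006,0,0],[0,-0.008,0.008,0.006,0,0]]]'; python3 go.py t 46 -18 22 67.6
```

```text
time: 15.05
tool_pos: [591.7, -264.8, 40.2]
tcp_rot: [-179.9, 0.1, 67.7]
ft_force: [-0.3, 0.7, -1.8]
finger_gap: 9.0
[ 592.6 -264.8   22.    67.6]
shift [0.0003 0.0009 0.0182] turn [-0.001  0.001  0.001] rows 0.2915998145731993 0.011547288126967644
15.05 [ 591.7 -264.8   40.2] [-1.7992e+02  8.0000e-02  6.7650e+01] [-0.3  0.7 -1.8] 8.975289436000457
```

```bash
python3 -m crank '[[[0,0.001,0.006,0,0,0],[0,0.001,0.01,0,0,0],[0,0.001,0.01,0,0,0]]]'; python3 go.py t 46 -18 22 67.6
```

```text
time: 15.42
tool_pos: [592.1, -264.9, 29.4]
tcp_rot: [-179.8, 0.1, 67.7]
ft_force: [0.6, -0.5, -2.9]
finger_gap: 9.5
[ 592.6 -264.8   22.    67.6]
shift [0.0003 0.0004 0.0074] turn [-0.003  0.001  0.001] rows 0.11806146427497097 0.016680866896605907
15.425 [ 592.1 -264.9   29.4] [-1.7984e+02  7.0000e-02  6.7650e+01] [ 0.6 -0.5 -2.9] 9.453637252725354
```

Clear of the wall now at a height (29.4) where it had jammed; going on down.

```bash
python3 -m crank '[[[0,0,0.004,0,0,0],[0,0,0.007,0,0,0],[0,0,0.007,0,0,0]]]'; python3 go.py t 46 -18 22 67.6
```

```text
time: 15.8
tool_pos: [592.0, -264.9, 22.2]
tcp_rot: [-179.8, 0.1, 67.7]
ft_force: [0.5, 0.2, -2.8]
finger_gap: 9.4
[ 592.6 -264.8   22.    67.6]
shift [0.0003 0.0005 0.0002] turn [-0.003  0.001  0.001] rows 0.009382764761135419 0.017223272366076868
15.8 [ 592.  -264.9   22.2] [-1.7984e+02  7.0000e-02  6.7660e+01] [ 0.5  0.2 -2.8] 9.36809432872838
```

```bash
python3 -m crank '[[[0,0,0.002,0,0,0],[0,0,0.003,0,0,0],[0,0,0.003,0,0,0]]]';  python3 go.py t 46 -18 22 67.6
```

```text
time: 16.18
tool_pos: [592.3, -265.0, 21.8]
tcp_rot: [-179.9, 0.1, 67.7]
ft_force: [-9.1, 4.8, 16.5]
finger_gap: 9.3
[ 592.6 -264.8   22.    67.6]
shift [ 0.0002  0.0002 -0.0002] turn [-0.003  0.001  0.001] rows 0.006128896768106286 0.016513531969566755
16.175 [ 592.3 -265.    21.8] [-1.7986e+02  8.0000e-02  6.7660e+01] [-9.1  4.8 16.5] 9.283899591546463
```

```bash
python3 -m crank '[[[0,0,0,0,0,0],[0,0,0,0,0,0],[0,0,0,0,0,0],[0,0,-0.05,0,0,0],[0,0,-0.1,0,0,0]]]' 0.6; python3 go.py w 422.2 386.6 130 40.85
```

```text
time: 16.8
tool_pos: [591.8, -264.6, 121.6]
tcp_rot: [-179.7, 0.1, 67.7]
ft_force: [-0.4, -0.3, 0.4]
finger_gap: 34.2
[422.2 386.6 130.   40.8]
shift [ 0.5378 -0.4044 -0.007 ] turn [-0.005  0.002  0.468] rows 10.766737237624879 2.5056338411592405
16.8 [ 591.8 -264.6  121.6] [-1.7971e+02  6.0000e-02  6.7660e+01] [-0.4 -0.3  0.4] 34.23781437646709
```

```bash
python3 -m crank '[[[0.5378,-0.4044,-0.007,-0.005,0.002,0.468],[0.5378,-0.4044,-0.007,-0.005,0.002,0.468],[0.5378,-0.4044,-0.007,-0.005,0.002,0.468],[0.5378,-0.4044,-0.007,-0.005,0.002,0.468],[0.5378,-0.4044,-0.007,-0.005,0.002,0.468],[0.5378,-0.4044,-0.007,-0.005,0.002,0.468],[0.5378,-0.4044,-0.007,-0.005,0.002,0.468],[0.5378,-0.4044,-0.007,-0.005,0.002,0.468],[0.5378,-0.4044,-0.007,-0.005,0.002,0.468],[0.5378,-0.4044,-0.007,-0.005,0.002,0.468]]]' 0; python3 go.py w 422.2 386.6 110 40.85
python3 - <<'E'
from rel import *
for c in("side","top"):
    p,d=r.snapshot(c); np.save(c+"_d4.npy",d);q=proj(c,[[550,-240,30]])[0].astype(int); cv2.imwrite(f"pics/g9{c}.png",cv2.resize(p[max(q[1]-70,0):q[1]+70,q[0]-75:q[0]+75],None,fx=4,fy=4,interpolation=cv2.INTER_CUBIC))
for c in("top","side"): print(c,relfit(c,np.load(c+"_d4.npy"),[("vee",(-12,-75.5,0)),("tab_a",(46,-18,0))],0.))
E
```

```text
time: 18.05
tool_pos: [433.8, 341.6, 129.6]
tcp_rot: [180.0, -0.0, 40.8]
ft_force: [0.9, 0.7, -0.3]
finger_gap: 85.5
[422.2 386.6 110.   40.8]
shift [ 0.0207 -0.0416  0.0196] turn [ 0.001 -0.    -0.   ] rows 0.8067972140853171 0.004376488371596099
18.05 [433.8 341.6 129.6] [ 1.7996e+02 -3.0000e-02  4.0840e+01] [ 0.9  0.7 -0.3] 85.51653556359233
top (array([  0.6,   1.9, -11.2, -75.5,   0. ,  46.3, -17. ,   0. ]), np.float64(3.1875692944707783))
side (array([  0.1,  -2.1, -12.7, -74.8,  -0.8,  44.9, -19.3,   0.9]), np.float64(4.534500689371751))
```

View pics/g9top.png

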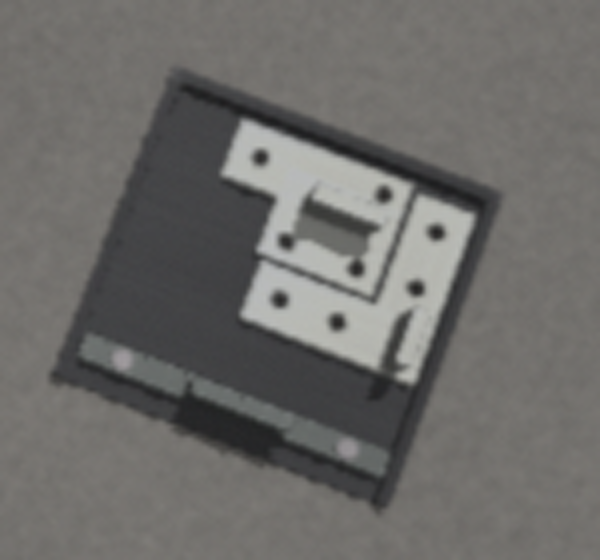

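tab_a nests correctly in the vee (tray 46,−17), gaps visible at crop (330,285) and (400,240). Now tab_b.

```bash
python3 -m crank '[[[0.0207,-0.0416,0,0,0,0],[0.0207,-0.0416,0.01,0,0,0],[0.0207,-0.0416,0.02,0,0,0],[0.0207,-0.0416,0.02,0,0,0]]]'; python3 go.py w 422.2 386.6 18 40.85; python3 - <<'E'
from h import *
p,d=r.snapshot("side");q=proj("side",[[422,387,40]])[0].astype(int);cv2.imwrite("pics/g10.png",cv2.resize(p[q[1]-120:q[1]+70,q[0]-100:q[0]+100],None,fx=2.9,fy=2.9))
E
```

```text
time: 18.65
tool_pos: [419.9, 388.2, 107.9]
tcp_rot: [-179.9, 0.1, 41.1]
ft_force: [0.6, 0.6, 0.1]
finger_gap: 85.6
[422.2 386.6  18.   40.8]
shift [0.0008 0.0029 0.0899] turn [-0.001  0.002  0.004] rows 1.4395882420705095 0.026123811864190046
18.65 [419.9 388.2 107.9] [-1.7992e+02  1.1000e-01  4.1090e+01] [0.6 0.6 0.1] 85.57128568775995
```

View pics/g10.png

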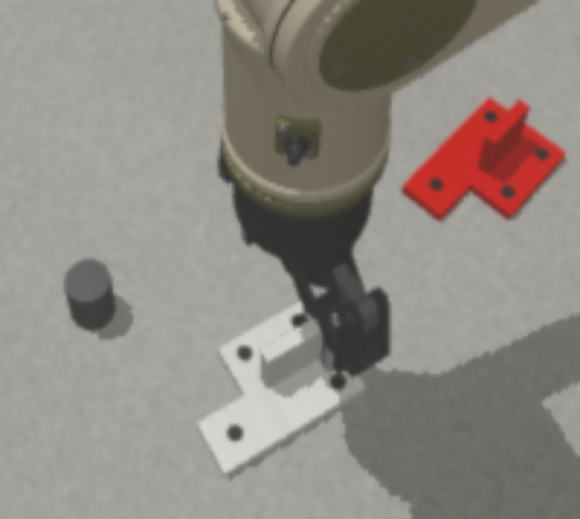

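```bash
python3 - <<'E'
from h import *
q0=proj("side",[[422,387,40]])[0].astype(int)
a=np.radians(41)
for P in([420,388,108],[420+.66*43,388-.75*43,120],[420-.66*43,388+.75*43,120],[422,387,55],[422,387,18]):
    print(((proj("side",[P])[0]-q0+[100,120])*2.9).round())
E
```

```text
[298. 303.]
[262. 239.]
[338. 355.]
[293. 338.]
[292. 362.]
```

```bash
python3 -m crank '[[[0.001,0.003,0.04,0,0,0],[0.001,0.003,0.09,0,0,0],[0.001,0.003,0.09,0,0,0],[0.001,0.003,0.09,0,0,0]]]'; python3 go.py w 422.2 386.6 18 40.85;  python3 -m crank '[[[0,0,0,0,0,0],[0,0,0,0,0,0],[0,0,0,0,0,0],[0,0,0,0,0,0],[0,0,0,0,0,0],[0,0,0,0,0,0]]]' 1 60;python3 go.py w 422.2 386.6 18 40.85
```

```text
time: 19.2
tool_pos: [424.1, 387.3, 20.6]
tcp_rot: [-179.9, -0.1, 41.0]
ft_force: [-0.8, 0.3, -0.0]
finger_gap: 85.3
[422.2 386.6  18.   40.8]
shift [-0.0018 -0.0007  0.0026] turn [-0.001 -0.001  0.003] rows 0.05260663912402567 0.019820522064482562
19.2 [424.1 387.3  20.6] [-1.7993e+02 -6.0000e-02  4.1040e+01] [-0.8  0.3 -0. ] 85.29924638453319
time: 19.95
tool_pos: [424.1, 387.4, 20.9]
tcp_rot: [-179.9, -0.1, 41.0]
ft_force: [-0.9, -0.6, 4.2]
finger_gap: 9.4
[422.2 386.6  18.   40.8]
shift [-0.0019 -0.0007  0.0029] turn [-0.001 -0.001  0.003] rows 0.05624679997934943 0.020447327182089952
19.95 [424.1 387.4  20.9] [-1.7993e+02 -6.0000e-02  4.1050e+01] [-0.9 -0.6  4.2] 9.405018202319331
```

```bash
python3 -m crank '[[[0,0,-0.05,0,0,0],[0,0,-0.10,0,0,0],[0,0,-0.115,0,0,0]]]'; python3 go.py t 4 58 130 -22.4; python3 - <<'E'
from h import *
p,d=r.snapshot("side");q=proj("side",[[422,387,40]])[0].astype(int);cv2.imwrite("pics/g11.png",cv2.resize(p[q[1]-120:q[1]+70,q[0]-100:q[0]+100],None,fx=2.9,fy=2.9))
E
```

```text
time: 20.32
tool_pos: [425.8, 388.4, 139.6]
tcp_rot: [-180.0, -0.4, 41.0]
ft_force: [0.6, 0.5, -2.4]
finger_gap: 9.3
[ 582.7 -178.6  130.   -22.4]
shift [-0.254   0.5307  0.0074] turn [-0.004 -0.005  1.107] rows 9.413986119815032 5.9295245857345735
20.325 [425.8 388.4 139.6] [-179.95   -0.38   41.04] [ 0.6  0.5 -2.4] 9.295859489263169
```

View pics/g11.png

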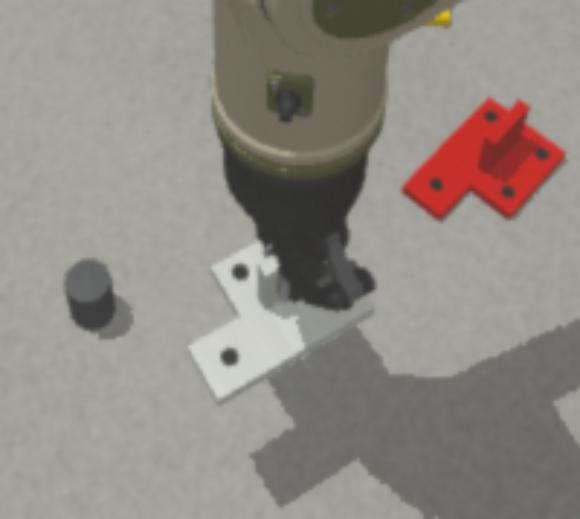

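Tab_b is held level around crop (280,310). Carrying.

```bash
python3 -m crank '[[[-0.254,0.5307,0.007,-0.004,-0.005,1.107],[-0.254,0.5307,0.007,-0.004,-0.005,1.107],[-0.254,0.5307,0.007,-0.004,-0.005,1.107],[-0.254,0.5307,0.007,-0.004,-0.005,1.107],[-0.254,0.5307,0.007,-0.004,-0.005,1.107],[-0.254,0.5307,0.007,-0.004,-0.005,1.107],[-0.254,0.5307,0.007,-0.004,-0.005,1.107],[-0.254,0.5307,0.007,-0.004,-0.005,1.107],[-0.254,0.5307,0.007,-0.004,-0.005,1.107],[-0.254,0.5307,0.007,-0.004,-0.005,1.107]]]'; python3 go.py t 4 58 130 -22.4
```

```text
time: 21.62
tool_pos: [581.6, -181.8, 127.9]
tcp_rot: [180.0, 0.2, -22.6]
ft_force: [-0.2, 0.4, -1.5]
finger_gap: 9.2
[ 582.7 -178.6  130.   -22.4]
shift [-0.0003 -0.0034 -0.0021] turn [ 0.     0.003 -0.003] rows 0.06312801466949707 0.021418862857229243
21.625 [ 581.6 -181.8  127.9] [ 1.7999e+02  1.7000e-01 -2.2550e+01] [-0.2  0.4 -1.5] 9.180311481706381
```

```bash
python3 -m crank '[[[0,-0.003,0.02,0,0.003,-0.003],[0,-0.003,0.06,0,0.003,-0.003],[0,-0.003,0.083,0,0.003,-0.003],[0,-0.003,0.083,0,0.003,-0.003],[0,-0.003,0.083,0,0.003,-0.003]]]'; python3 go.py t 4 58 25 -22.4; python3 - <<'E'
from h import *
for c in("side","top"):
    p,d=r.snapshot(c); np.save(c+"_d5.npy",d);q=proj(c,[[550,-240,30]])[0].astype(int); cv2.imwrite(f"pics/g12{c}.png",cv2.resize(p[max(q[1]-70,0):q[1]+70,q[0]-75:q[0]+75],None,fx=4,fy=4,interpolation=cv2.INTER_CUBIC))
E
```

```text
time: 22.25
tool_pos: [582.5, -178.8, 44.8]
tcp_rot: [180.0, 0.0, -22.4]
ft_force: [0.8, 0.7, -1.3]
finger_gap: 8.9
[ 582.7 -178.6   25.   -22.4]
shift [ 0.0001 -0.0004  0.0198] turn [0.    0.001 0.   ] rows 0.31711158165662917 0.0034357052904247193
22.25 [ 582.5 -178.8   44.8] [ 1.7999e+02  3.0000e-02 -2.2380e+01] [ 0.8  0.7 -1.3] 8.899882741474983
```

View pics/g12side.png

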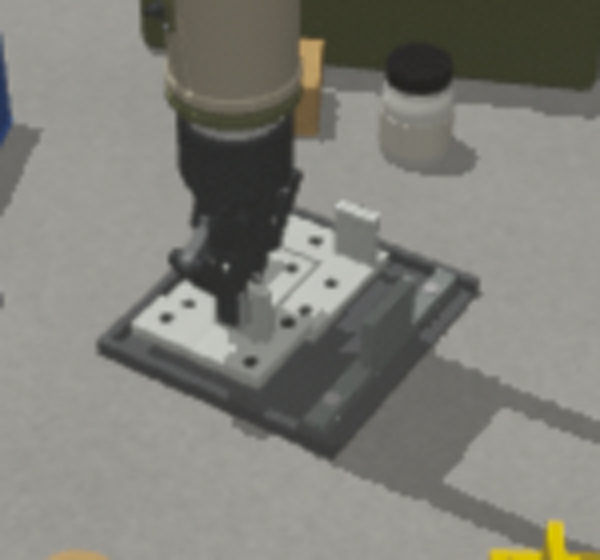

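View pics/g12top.png

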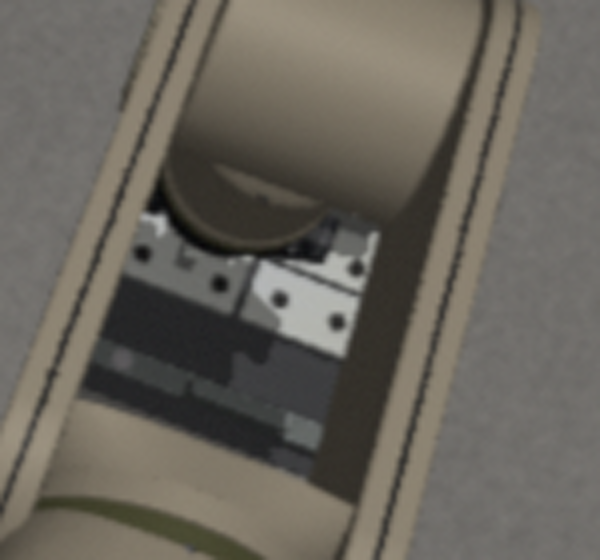

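```bash
python3 - <<'E'
from rel import *
for c in("top","side"):
    D=np.load(c+"_d5.npy"); P=cloud(c,D); x,y,A,_=TR[c]; a=np.radians(A)
    z=P[...,2]+ (OFF[c] if c=="top" else OFF[c]*.71)
    dx=P[...,0]-x;dy=P[...,1]-y; tx=dx*np.cos(a)+dy*np.sin(a); ty=-dx*np.sin(a)+dy*np.cos(a)
    s=(z>30)&(z<40)
    t=s&(tx>-25)&(tx<5)&(ty>5)&(ty<110); print(c,t.sum(),'y',np.percentile(ty[t],[1,3,97,99]).round(1),'z',np.median(z[t]).round(1))
    t=s&(ty>40)&(ty<100)&(tx<0)&(tx>-60); print('x',np.percentile(tx[t],[1,3]).round(1))
    t=s&(ty>70)&(ty<100)&(tx>40)&(tx<110); print('tab x',t.sum(),np.percentile(tx[t],[97,99]).round(1) if t.sum() else '')
E
```

```text
top 264 y [22.6 23.8 88.  89.1] z 35.2
x [-33.4 -33.2]
tab x 0 
side 140 y [23.3 25.1 95.  96.8] z 34.0
x [-36.9 -36.3]
tab x 79 [70.8 72.9]
```

```bash
python3 -m crank '[[[0,0,0.005,0,0,0],[0,0,0.012,0,0,0],[0,0,0.012,0,0,0]]]'; python3 go.py t 4 58 25 -22.4
```

```text
time: 22.72
tool_pos: [582.9, -179.0, 33.4]
tcp_rot: [180.0, -0.0, -22.4]
ft_force: [0.8, -0.5, -1.7]
finger_gap: 9.4
[ 582.7 -178.6   25.   -22.4]
shift [-0.0003 -0.0003  0.0084] turn [ 0.    -0.001  0.   ] rows 0.13424476522060716 0.004268762959801297
22.725 [ 582.9 -179.    33.4] [ 1.800e+02 -4.000e-02 -2.238e+01] [ 0.8 -0.5 -1.7] 9.367826804068361
```

```bash
python3 -m crank '[[[0,0,0.003,0,0,0],[0,0,0.006,0,0,0],[0,0,0.008,0,0,0]]]'; python3 go.py t 4 58 25 -22.4
```

```text
time: 23.1
tool_pos: [582.7, -178.9, 25.0]
tcp_rot: [180.0, -0.0, -22.4]
ft_force: [-0.6, 0.6, -1.8]
finger_gap: 9.4
[ 582.7 -178.6   25.   -22.4]
shift [-0.0002 -0.0003  0.    ] turn [ 0. -0.  0.] rows 0.006180453535259549 0.0029328966095277706
23.1 [ 582.7 -178.9   25. ] [ 1.7999e+02 -2.0000e-02 -2.2380e+01] [-0.6  0.6 -1.8] 9.365074773969166
```

```bash
python3 -m crank '[[[0,0,0.0015,0,0,0],[0,0,0.0015,0,0,0]]]';python3 -m crank '[[[0,0,0,0,0,0],[0,0,0,0,0,0],[0,0,0,0,0,0],[0,0,-0.05,0,0,0],[0,0,-0.1,0,0,0],[0,0,-0.11,0,0,0]]]' 0.6; python3 go.py t -170 0 130 -22.4
```

```text
time: 23.35
tool_pos: [583.0, -179.0, 24.9]
tcp_rot: [180.0, -0.0, -22.4]
ft_force: [-4.6, 2.0, 8.0]
finger_gap: 9.4
time: 24.1
tool_pos: [585.7, -180.0, 139.9]
tcp_rot: [180.0, -0.5, -22.4]
ft_force: [-0.4, -1.0, -0.9]
finger_gap: 34.2
[ 399.7 -165.9  130.   -22.4]
shift [-0.1774  0.0577  0.0084] turn [ 0.    -0.008  0.001] rows 2.9876426423958313 0.045571408435487945
24.1 [ 585.7 -180.   139.9] [179.99  -0.49 -22.37] [-0.4 -1.  -0.9] 34.237061485894685
```

```bash
python3 -m crank '[[[-0.14,0.0577,0.008,0,-0.008,0],[-0.14,0.0577,0.008,0,-0.008,0],[-0.14,0.0577,0.008,0,-0.008,0],[-0.14,0.0577,0.008,0,-0.008,0]]]' 1; python3 go.py t -135 0 35 -22.4; python3 - <<'E'
from rel import *
for c in("side","top"):
    p,d=r.snapshot(c); np.save(c+"_d6.npy",d);q=proj(c,[[550,-240,30]])[0].astype(int); cv2.imwrite(f"pics/g13{c}.png",cv2.resize(p[max(q[1]-70,0):q[1]+70,q[0]-75:q[0]+75],None,fx=4,fy=4,interpolation=cv2.INTER_CUBIC))
E
```

```text
time: 24.6
tool_pos: [432.7, -179.9, 129.8]
tcp_rot: [-180.0, 0.0, -22.4]
ft_force: [0.3, -0.0, 0.4]
finger_gap: 0.1
[ 432.1 -179.2   35.   -22.4]
shift [-0.0008 -0.0004  0.0948] turn [-0.     0.001 -0.001] rows 1.5169171207057883 0.005510633907207549
24.6 [ 432.7 -179.9  129.8] [-1.800e+02  4.000e-02 -2.244e+01] [ 0.3 -0.   0.4] 0.11309624486732975
```

View pics/g13side.png

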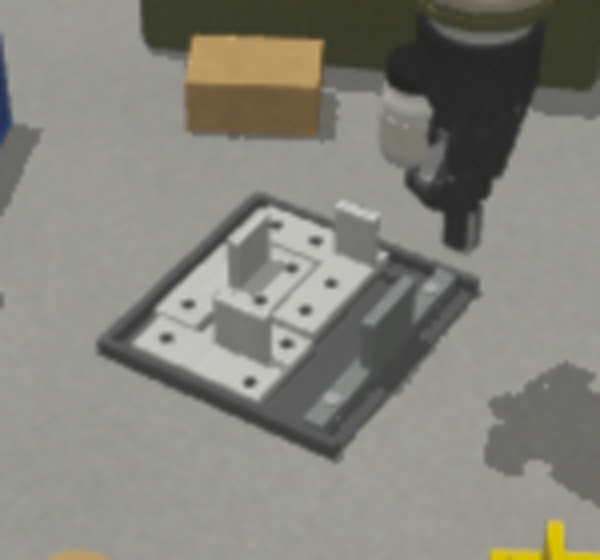

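View pics/g13top.png

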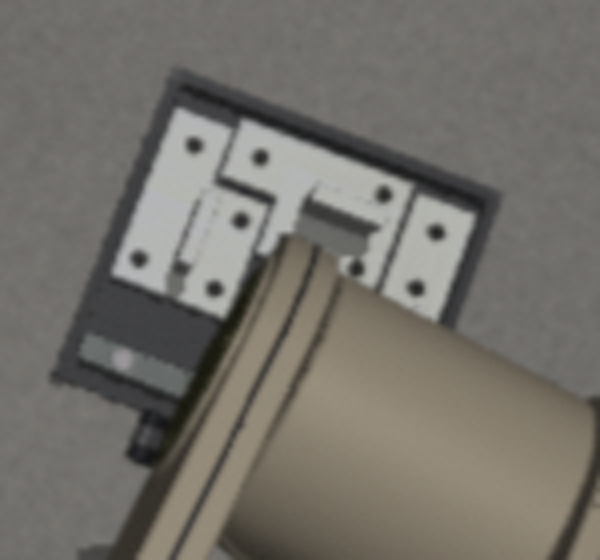

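All three plates lie flat and interlocked, with gaps (top crop ~(250,185), (215,150)). Checking the fit numerically, then descending behind the lug.

```bash
python3 - <<'E'
from rel import *
print(relfit("side",np.load("side_d6.npy"),[("vee",(-12,-75.5,0)),("tab_a",(46,-18,0)),("tab_b",(2,58,0))],0.))
E
python3 -m crank '[[[-0.001,0,0.03,0,0,0],[-0.001,0,0.08,0,0,0],[-0.001,0,0.095,0,0,0],[-0.001,0,0.095,0,0,0]]]'; python3 go.py t -105 0 35 -22.4
```

```text
(array([ -0.2,  -2. , -12.2, -75.6,  -0.3,  45.9, -17.4,   0.1,   2.2,
        58.3,  -0.4]), np.float64(4.808157073275871))
time: 25.2
tool_pos: [433.8, -179.5, 35.0]
tcp_rot: [-180.0, 0.1, -22.4]
ft_force: [0.5, 0.0, 0.2]
finger_gap: -0.3
[ 459.8 -190.6   35.   -22.4]
shift [0.0283 0.0004 0.    ] turn [-0.     0.001  0.001] rows 0.452765885162 0.008083197795342563
25.2 [ 433.8 -179.5   35. ] [-1.7998e+02  8.0000e-02 -2.2370e+01] [0.5 0.  0.2] -0.30830070709155216
```

```bash
python3 -m crank '[[[0.02,0,0,0,0,0],[0.03,0,0,0,0,0],[0.036,0,0,0,0,0],[0.042,0,0,0,0,0],[0.048,0,0,0,0,0],[0.054,0,0,0,0,0],[0.06,0,0,0,0,0],[0.065,0,0,0,0,0],[0.07,0,0,0,0,0],[0.07,0,0,0,0,0]]]'; python3 go.py t -50 0 35 -22.4
```

```text
time: 26.45
tool_pos: [499.2, -206.4, 35.0]
tcp_rot: [-180.0, 0.0, -22.4]
ft_force: [-0.8, -0.3, 0.0]
finger_gap: 0.2
[ 510.7 -211.6   35.   -22.4]
shift [ 0.0126  0.0004 -0.    ] turn [-0.     0.     0.001] rows 0.20217909679903318 0.004233640475005531
26.45 [ 499.2 -206.4   35. ] [-1.7998e+02  3.0000e-02 -2.2370e+01] [-0.8 -0.3  0. ] 0.24494361525233027
```

```bash
python3 -m crank '[[[0.003,0,0,0,0,0],[0.006,0,0,0,0,0],[0.009,0,0,0,0,0],[0.012,0,0,0,0,0],[0.012,0,0,0,0,0]]]'; python3 go.py t -50 0 35 -22.4;python3 - <<'E'
from rel import *
for c in("side","top"):
    p,d=r.snapshot(c); np.save(c+"_d7.npy",d);q=proj(c,[[550,-240,30]])[0].astype(int); cv2.imwrite(f"pics/g14{c}.png",cv2.resize(p[max(q[1]-70,0):q[1]+70,q[0]-75:q[0]+75],None,fx=4,fy=4,interpolation=cv2.INTER_CUBIC))
E
```

```text
time: 27.08
tool_pos: [509.6, -210.6, 34.8]
tcp_rot: [-180.0, 0.1, -22.4]
ft_force: [-6.6, 3.4, 3.2]
finger_gap: 0.2
[ 510.7 -211.6   35.   -22.4]
shift [ 0.0014  0.0005 -0.0002] turn [-0.     0.002  0.001] rows 0.023468994535372004 0.013885965884736715
27.075 [ 509.6 -210.6   34.8] [-1.7998e+02  1.4000e-01 -2.2360e+01] [-6.6  3.4  3.2] 0.18201711860893666
```

View pics/g14side.png

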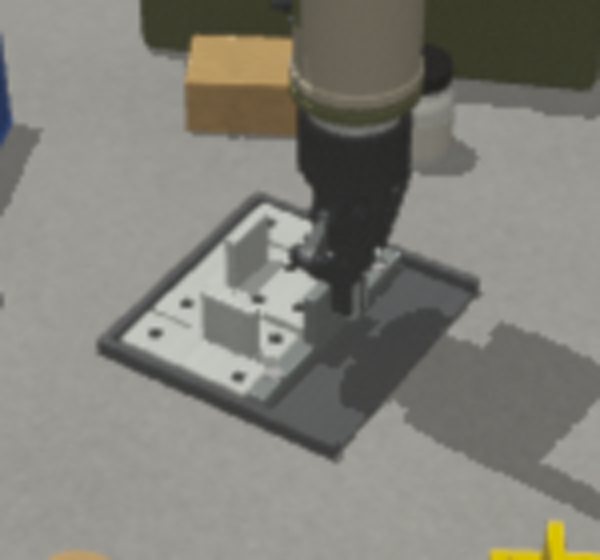

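```bash
python3 -m crank '[[[0.003,0,0,0,0,0],[0.005,0,0,0,0,0],[0.005,0,0,0,0,0]]]'; python3 go.py t -50 0 35 -22.4
```

```text
time: 27.55
tool_pos: [509.6, -210.5, 33.6]
tcp_rot: [-180.0, 0.8, -22.3]
ft_force: [-25.0, 9.9, 18.9]
finger_gap: 0.1
[ 510.7 -211.6   35.   -22.4]
shift [ 0.0014  0.0006 -0.0015] turn [-0.001  0.014  0.001] rows 0.03358963371015458 0.07310988878909175
27.55 [ 509.6 -210.5   33.6] [-179.97    0.78  -22.35] [-25.    9.9  18.9] 0.06662470270523621
```

```bash
python3 -m crank '[[[-0.02,0,0,0,0,0],[-0.05,0,-0.05,0,0,0],[-0.07,0,-0.1,0,0,0],[-0.07,0,-0.1,0,0,0]]]'; python3 - <<'E'
from rel import *
for c in("side","top"):
    p,d=r.snapshot(c); np.save(c+"_d8.npy",d);q=proj(c,[[550,-240,30]])[0].astype(int); cv2.imwrite(f"pics/g15{c}.png",cv2.resize(p[max(q[1]-70,0):q[1]+70,q[0]-75:q[0]+75],None,fx=4,fy=4,interpolation=cv2.INTER_CUBIC))
    print(relfit(c,d,[("vee",(-6,-75.5,0)),("tab_a",(51,-17,0)),("tab_b",(12,58,0))],46.))
E
```

```text
time: 28.05
tool_pos: [448.9, -186.0, 139.9]
tcp_rot: [180.0, 0.2, -22.3]
ft_force: [0.8, -0.3, 0.4]
finger_gap: -0.1
(array([ 48. ,  -2.1,  -5.8, -75.6,   0.1,  47.8, -17.3,  -0.3,  11.8,
        58.4,  -0.6]), np.float64(4.7774615339342485))
(array([ 48.2,   1.9,  -5.9, -75.8,   0.4,  47.9, -16.9,  -0. ,  12.2,
        58.1,   0.1]), np.float64(3.1499582254362366))
```

View pics/g15side.png

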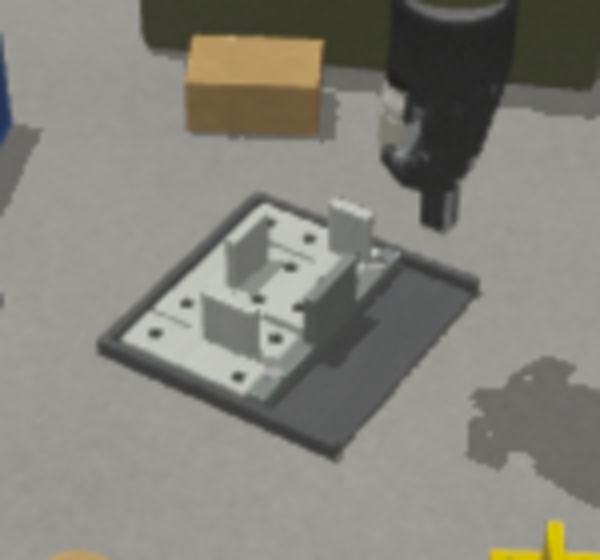

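View pics/g15top.png

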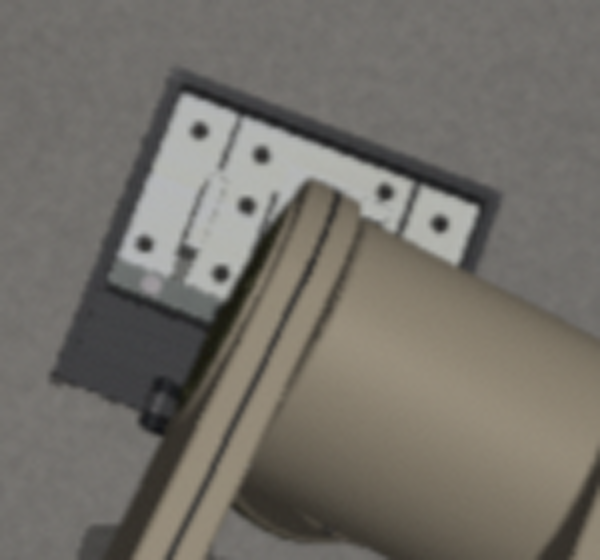

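Both cameras fit the bar at 48 mm travel, with all plates flat (4 mm floor model fits) inside the pocket. The arm is clear, so I'm handing in.

```bash
python3 - <<'E'
from bench import r
print(r.sense()['ft_force'].round(1)); print(r.hand_in())
E
```

```text
[-0.   0.2 -0.6]
the job is handed in; nothing more can be done
None
```

The three aluminium plates are packed flat in the tray, ribs up, and the end bar is pushed home. I handed the job in at about 28 s of the 72 s allowed; no verdict is reported.

- **Layout:** All three plates are aligned with the tray's axes. The vee is in the bar and −y corner, tab_a is nested inside it, and tab_b is on the +y side. I left the red and yellow look-alikes alone.
- **Last checks:** Depth fits from both cameras put the bar at 48.0 and 48.2 mm travel. They place the ribs at about (−6, −76), (48, −17) and (12, 58) mm in the tray frame. The fits assume plates flat on the 4 mm floor and match to within camera noise. The wrist force read about zero, with the arm clear of everything.
- **What went wrong:** On its first lowering tab_a caught on what I judged to be the far wall, at about 76 N. I lifted it, moved it about 8 mm back towards the bar, and it seated cleanly.
- **Where measurements disagreed:** The two cameras differed by 2–4 mm in absolute position, mostly in x, so I used their averages.
- **Not measured:** I did not check the bystanders' positions numerically at the end. Nothing was seen to touch them.

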